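Nest the saucepans on the sprung stacker and tamp them home

TASK

Put the small saucepans away on the sprung stacker, the largest first and each one standing flat inside the next larger that is there, with the handles fanned out like a hand of cards over the stacker's front half (towards the robot) so that no handle lies over another and their ends are 5 cm or more apart. Then take the tamper, set it in the topmost pan and press squarely down until the sprung plate bottoms out and hold it there for a moment, let it rise, and stand the tamper foot down in its dish again, leaving the pans nested and fanned. Do not disturb the two bowls or the bottle.

Things in the scene. Friction and masses are not known exactly. Their poses are not given: they have to be found in the camera images.
- stacker: fixed pan stacker: a round black base 128 mm across carrying a sprung round aluminium plate. Origin: centre of its underside on the counter, x axis pointing away from the robot to within 0.2 rad, z up. Its front is its -x side, towards the robot
- plate_top (a point): centre of the upper face of the sprung plate (flat, 105 mm across inside a 5 mm high, 3 mm thick lip); 28 mm above the counter when the plate is up, 16 mm when it is bottomed out
- plate (a joint): how far the sprung plate is pressed straight down, m: 0 is up, 0.012 is bottomed out on its stop. The spring (500 N/m, preloaded) carries all the pans without giving way; with the pans on it, about 9 to 16 N more bottoms it; it rises again when let go
- pan_a: largest graded steel saucepan, 106 mm across the rim, 94 mm across the flat bottom, 40 mm high, walls 3 mm, floor 5 mm, about 220 g; always there. Fits inside any larger pan with about 5 mm to spare all round and stands on its floor. Origin: centre of the underside; z up through the mouth; handle along +x
- pan_a_tip (a point): outer end of that pan's straight handle, 123 mm from the pan's axis. The black grip is 14 mm wide and 14 mm tall, from 68 to 123 mm from the axis, its centre line 41 mm above the pan's underside; a steel neck 14 mm wide, 6 mm thick, top level with the rim, joins it to the pan
- pan_b: second largest graded steel saucepan, 92 mm across the rim, 80 mm across the flat bottom, 45 mm high, walls 3 mm, floor 5 mm, about 190 g; may be absent. Fits inside any larger pan with about 5 mm to spare all round and stands on its floor. Origin: centre of the underside; z up through the mouth; handle along +x
- pan_b_tip (a point): outer end of that pan's straight handle, 116 mm from the pan's axis. The black grip is 14 mm wide and 14 mm tall, from 61 to 116 mm from the axis, its centre line 46 mm above the pan's underside; a steel neck 14 mm wide, 6 mm thick, top level with the rim, joins it to the pan
- pan_c: third graded steel saucepan, 78 mm across the rim, 66 mm across the flat bottom, 50 mm high, walls 3 mm, floor 5 mm, about 160 g; may be absent. Fits inside any larger pan with about 5 mm to spare all round and stands on its floor. Origin: centre of the underside; z up through the mouth; handle along +x
- pan_c_tip (a point): outer end of that pan's straight handle, 109 mm from the pan's axis. The black grip is 14 mm wide and 14 mm tall, from 54 to 109 mm from the axis, its centre line 51 mm above the pan's underside; a steel neck 14 mm wide, 6 mm thick, top level with the rim, joins it to the pan
- pan_d: smallest graded steel saucepan, 64 mm across the rim, 52 mm across the flat bottom, 55 mm high, walls 3 mm, floor 5 mm, about 130 g; may be absent. Fits inside any larger pan with about 5 mm to spare all round and stands on its floor. Origin: centre of the underside; z up through the mouth; handle along +x
- pan_d_tip (a point): outer end of that pan's straight handle, 102 mm from the pan's axis. The black grip is 14 mm wide and 14 mm tall, from 47 to 102 mm from the axis, its centre line 56 mm above the pan's underside; a steel neck 14 mm wide, 6 mm thick, top level with the rim, joins it to the pan
- tamper: hand tamper 86 mm tall, 180 g: a flat round steel foot 36 mm across and 14 mm high (bottom rim), above it a square wooden handle 22 x 22 mm, sides along its x and y axes, from 12 to 86 mm. Origin: centre of the foot's underside; z up the handle
- rest: fixed grey round dish in which the tamper stands foot down: 60 mm across, 52 mm inside, rim 10 mm high, inner floor 4 mm above the counter. Origin: centre of its underside
- egg_bowl: bystander: small black bowl with an egg in it, 76 mm across, 55 mm high; origin at the centre of its underside
- rice_bowl: bystander: black rice bowl on the brown tray, 124 mm across, 68 mm high; origin at the centre of its underside
- sauce_bottle: bystander: white bottle with a red cap, 54 mm across, 130 mm high; origin at the centre of its underside
Things that resemble listed ones, but are neither listed nor needed, are in the scene too. What is shaped like the pan_c but green is not meant.

How it is judged (in metres and radians):
On the way, in this order (a step that is already met when the one before it is completed fails the run):
1. all the pans are nested flat on the stacker, handles fanned over its front half, let go, before any pressing (horizontal distance between pan_a and plate_top below 0.008 m and z of pan_a in the frame of plate_top between -0.003 and 0.003 m and angle between each of pan_a, pan_b, pan_c, pan_d's own z axis and vertical below 0.06 rad and x of each of pan_a_tip, pan_b_tip, pan_c_tip, pan_d_tip in the frame of stacker below 0.03 m and horizontal distance between pan_b and plate_top below 0.013 m and z of pan_b in the frame of plate_top between -0.003 and 0.008 m and horizontal distance between each of pan_b_tip, pan_c_tip, pan_d_tip and pan_a_tip above 0.045 m and horizontal distance between pan_c and plate_top below 0.018 m and z of pan_c in the frame of plate_top between -0.003 and 0.013 m and horizontal distance between each of pan_c_tip, pan_d_tip and pan_b_tip above 0.045 m and horizontal distance between pan_d and plate_top below 0.023 m and z of pan_d in the frame of plate_top between -0.003 and 0.018 m and horizontal distance between pan_d_tip and pan_c_tip above 0.045 m and linear speed of each of pan_a, pan_b, pan_c, pan_d below 0.02 m/s and value of joint plate below 0.004 m and contact force between the fingers and pan_a below 0.5 N and contact force between the fingers and pan_b below 0.5 N and contact force between the fingers and pan_c below 0.5 N and contact force between the fingers and pan_d below 0.5 N), for 0.3 s.
2. the tamper, held upright in the topmost pan, presses the sprung plate to its stop (value of joint plate above 0.0105 m and angle between tamper's own z axis and vertical below 0.09 rad and horizontal distance between tamper and stacker below 0.03 m and contact force between the fingers and tamper above 2 N and (contact force between tamper and pan_a above 5 N or contact force between tamper and pan_b above 5 N or contact force between tamper and pan_c above 5 N or contact force between tamper and pan_d above 5 N)), for 0.3 s.
At the end, for the whole second after the job is handed in: Every pan stands flat (3.4 deg) within 3 mm of its nested height, 8/13/18/23 mm of the plate centre (a to d); handle ends over 45 mm apart, none over 30 mm behind the stacker centre; plate up (under 4 mm); tamper upright (4.6 deg) foot down on the floor of its dish; all at rest (horizontal distance between pan_a and plate_top below 0.008 m and z of pan_a in the frame of plate_top between -0.003 and 0.003 m and angle between each of pan_a, pan_b, pan_c, pan_d's own z axis and vertical below 0.06 rad and x of each of pan_a_tip, pan_b_tip, pan_c_tip, pan_d_tip in the frame of stacker below 0.03 m and horizontal distance between pan_b and plate_top below 0.013 m and z of pan_b in the frame of plate_top between -0.003 and 0.008 m and horizontal distance between each of pan_b_tip, pan_c_tip, pan_d_tip and pan_a_tip above 0.045 m and horizontal distance between pan_c and plate_top below 0.018 m and z of pan_c in the frame of plate_top between -0.003 and 0.013 m and horizontal distance between each of pan_c_tip, pan_d_tip and pan_b_tip above 0.045 m and horizontal distance between pan_d and plate_top below 0.023 m and z of pan_d in the frame of plate_top between -0.003 and 0.018 m and horizontal distance between pan_d_tip and pan_c_tip above 0.045 m and linear speed of each of pan_a, pan_b, pan_c, pan_d, tamper below 0.02 m/s and value of joint plate below 0.004 m and horizontal distance between tamper and rest below 0.013 m and z of tamper in the frame of rest below 0.007 m and angle between tamper's own z axis and vertical below 0.08 rad); the robot touches nothing.
It fails at once if the egg bowl is pushed over 30 mm or tipped (distance of egg_bowl from where it was at the start of the episode above 0.03 m or angle between egg_bowl's own z axis and vertical above 0.35 rad).
It fails at once if the rice bowl is pushed over 30 mm or tipped (distance of rice_bowl from where it was at the start of the episode above 0.03 m or angle between rice_bowl's own z axis and vertical above 0.35 rad).
It fails at once if the sauce bottle is pushed over 30 mm or tipped (distance of sauce_bottle from where it was at the start of the episode above 0.03 m or angle between sauce_bottle's own z axis and vertical above 0.35 rad).
Of pan_b, pan_c, pan_d only 2 to 3 are there at a start; the rules pass over those that are not, and their reading is None.
At some moment in a run one of pan_b, pan_c, pan_d may be knocked a few centimetres aside while the robot is not near it.
It also fails if it takes over 210 s, if anything falls off the work surface, if the arm or the gripper's body presses on something with over 40 N, if the wrist force passes 120 N, or if a joint passes its speed limit or range.

ROBOT

A 6-joint arm with a two-finger parallel gripper is mounted at the origin on the work surface. World frame = base frame: x ahead of the robot, y to its left, z up, the work surface at z = 0. Lengths are in mm, angles in degrees, forces in N, time in s.
With the tool pointing down it reaches from about 300 to 850 mm from the base axis. Payload 4.2 kg.
Tool frame: the origin (TCP) lies on the centre line of the jaws, within the pads' length; the fingertips stand env.nose_length ahead of it and the grasp point (between the pads) lies 2 mm behind it (env.nose_length is the distance from the TCP to the fingertips, in mm); z points along the fingers, y is the direction in which the jaws open and shut (so a half turn about z gives the same grasp; the last joint's range is limited). The gripper opens to 91 mm and grips with 3 to 60 N. Pads are 32 mm wide; open, the fingers measure 118 mm over their backs; the gripper's body (76 mm by 178 mm) begins 60 mm behind the grasp point.
Start: joints at [66.75, 18.312, 89.639, -0, 72.044, -1.146], TCP at [216.376, 532.75, 230.976] pointing down, gripper open.
Joint ranges: [-177.97, 177.97], [-48.28, 115.42], [12.27, 149.76], [-77.06, 257.06], [2.81, 150.46], [-146.56, 146.56]. Speed limits (degrees/s): [147.25, 147.25, 180, 180, 180, 180].

INTERFACE

Orientations are given as [roll, pitch, yaw] about the fixed x, y, z axes, in that order (R = Rz(yaw) Ry(pitch) Rx(roll)).
In Python, from workcell import env gives the robot as it stands. The module is installed in compiled form; this text tells all that it offers.
- The arm moves only by the tool jog_arm, never from a script. Its argument "deltas" is a list that holds one entry, the list of rows, each a list of 5 numbers: the shift along the tool's x, y, z in m, then the turn about the tool's z in degrees, then the finger opening in m, from 0 to 0.0912. A call has 1 to 20 rows; each row is the pose to reach, as a shift and turn from the pose commanded when the call began, along the tool's axes at that moment; what a row does not reach only later rows make up. A row lasts 1/12 s, in which the tool goes at most 41.7 mm and 7.16 degrees, less where a joint would pass 70% of its speed; a pose out of reach is approached as far as the arm can. A call with a gripper value outside its range is refused whole. The fingers move at their own pace and stop on an object; "grip_force" is the grip in N (left out, the last holds). Time passes only in rows, so rows that repeat a pose let the fingers close. It gives the time, the measured TCP pose, the force and the opening at its end, in the units of the state.
- env.state(): the state, without advancing time (a new reading comes with each control period).
- env.grab_frame(name): name is "scene" or "top" or "wrist"; returns the picture (384x512x3 uint8, red, green, blue); there is no depth.
- env.camera_params(name): a dict with "fx", "fy", "cx", "cy" (pixels), "xyz" and "orientation" of the camera in the world. Camera axes: x right, y down, z forward; pixel columns grow to the right and rows downward; lengths in mm; the calibration is good to about 2 mm. A picture is of the moment at which its call begins: read the wrist's pose just before it. camera_params takes no time and is no camera call; for the wrist camera it gives the pose at the moment of the call.
- env.job_done(): hands the job in, once; it reports no verdict.
Trained networks look in the newest picture that a camera, given by its name, has taken for a name from the list of things; names that differ only in an ending like _2 or _b are one class to them, and where a whole thing is asked for, a point or a joint stands for the part that bears it (a point fixed in the world has none). Each returns a list of dicts, best first, with "conf" (0 to 1); they miss things now and then, are a little off and sometimes report something else, mostly with a low value. They report only what shows in the picture. A call takes as long as a camera call. They do not tell look-alikes from the thing itself.
- env.look_for(camera, label): "xyz" ([x, y, z] in mm, in world coordinates, good to about 4 mm: the middle of the surface that is visible of it).
The state is a dict: "time_s": time; "qpos": joint angles; "qvel": joint speeds; "effort": joint torques, N m; "ee_pos": TCP position; "ee_rot": TCP orientation; "force": force on the tool from outside, world axes, zero at the start; "torque": the same for the moment, N m; "gripper_width": finger opening in mm.
Only numpy, scipy, OpenCV 4.12 (cv2) and the standard library are available. Lean on these libraries where they do the work, as an engineer would, in place of code of your own. Each camera call takes 0.05 s, during which the arm holds its last target.

## Working session

There is one attempt and no reset: what is moved stays moved. The work goes in short steps, Python scripts to look and compute and a tool call to move; the robot and the scene stay as the last step left them, time stands still between calls to the robot, and variables do not carry over. Pictures are saved under pics/ and viewed, and the job is handed in when it is done.

Besides the shell and the picture viewer there is one more tool, called by a JSON object that holds its "name" and its "arguments". jog_arm: Moves the arm, as the interface text tells. Its arguments: {"type":"object","properties":{"deltas":{"type":"array"},"grip_force":{"type":"number"}},"required":["deltas"]}

```bash
mkdir -p pics; python3 - <<'E'
from workcell import env
import cv2
print(env.state(), env.nose_length)
for n in ("scene","top","wrist"):
    im=env.grab_frame(n); cv2.imwrite(f"pics/{n}0.png",im[:,:,::-1]); print(n,env.camera_params(n))
    for l in ("stacker","pan_a","tamper","rest","plate_top","pan_a_tip"):
        print(l,[(round(d['conf'],2),[round(v) for v in d['xyz']]) for d in env.look_for(n,l)])
E
```

```text
{'time_s': 0.0, 'qpos': array([ 6.67500702e+01,  1.83514383e+01,  8.97069883e+01, -6.02398577e-04,
        7.20437390e+01, -1.14872319e+00]), 'qvel': array([-0.03257467,  0.00383712, -0.04609113,  0.0280411 ,  0.0307879 ,
        0.06763887]), 'effort': array([ 2.47119504e-03, -4.12459588e+01, -2.31973404e+01,  7.31078745e-02,
        4.56792733e-02, -1.37426664e-04]), 'ee_pos': array([216.17869401, 532.29606222, 230.11834597]), 'ee_rot': array([-1.79897843e+02, -1.47557025e-03,  1.57898978e+02]), 'force': array([-0.83377942, -0.55126147, -1.6103046 ]), 'torque': array([-0.0099625 ,  0.01627524, -0.01982114]), 'gripper_width': 90.69740574463282} 17.0
scene {'fx': 366.29493214881785, 'fy': 366.29493214881785, 'cx': 257.1803906928523, 'cy': 188.95253039386918, 'xyz': array([1327.05665879,  510.30628122, 1010.48511806]), 'orientation': array([-134.79773015,   -0.75258684,  129.89453967])}
stacker [(0.82, [596, 29, 28])]
pan_a [(0.93, [470, 389, 18]), (0.87, [626, -222, 33]), (0.79, [371, -628, 42]), (0.68, [478, -400, 44]), (0.63, [625, 238, 22])]
tamper [(0.66, [457, 135, 45]), (0.58, 
[... 242 characters left out ...]
87824, -120.32938482, 1211.33701247]), 'orientation': array([-172.84708376,    1.47680266,  -91.33747365])}
stacker [(0.8, [583, 21, 29])]
pan_a [(0.83, [368, -649, 27]), (0.8, [486, 393, 8]), (0.78, [640, -216, 16]), (0.61, [482, -404, 38]), (0.58, [632, 246, 8])]
tamper [(0.42, [446, 124, 56])]
rest []
plate_top [(0.93, [591, 25, 32])]
pan_a_tip [(0.76, [490, 392, 7]), (0.31, [447, 126, 57])]
wrist {'fx': 300.8788516746314, 'fy': 300.8788516746314, 'cx': 255.64175017263005, 'cy': 191.83135058698463, 'xyz': array([149.19787378, 560.57463791, 383.98722687]), 'orientation': array([1.65128391e+02, 2.68829899e-02, 6.79016680e+01])}
stacker []
pan_a []
tamper []
rest []
plate_top []
pan_a_tip []
```

View pics/scene0.png

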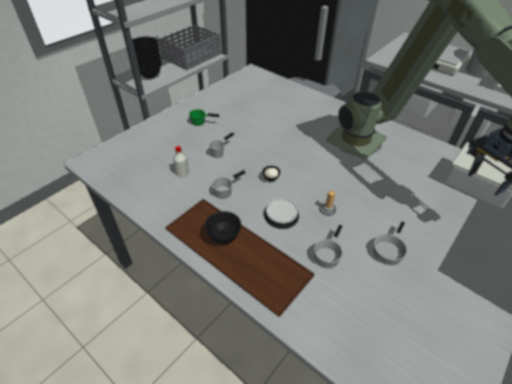

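View pics/top0.png

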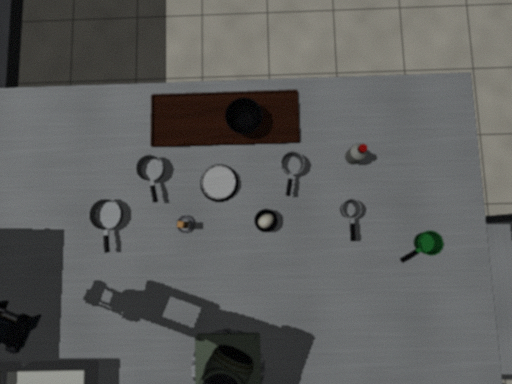

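View pics/wrist0.png

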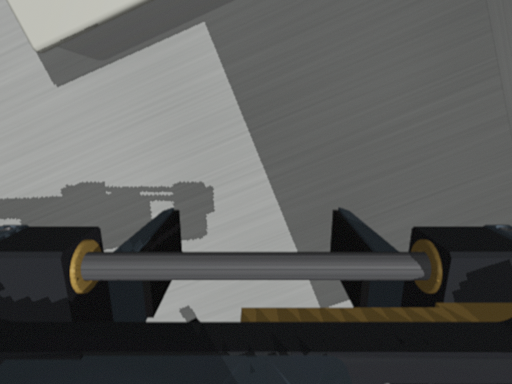

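Four pans are here: A at about (486,393), B (632,246), C (640,-216) and D (482,-404). The green decoy is at (370,-640). I'll write the helpers next.

```bash
cat > h.py <<'E'
from workcell import env
import numpy as np, cv2
from scipy.spatial.transform import Rotation as R
from scipy.optimize import least_squares
def cam(n):
    c=env.camera_params(n); return c, R.from_euler('xyz',c['orientation'],degrees=True).as_matrix()
def proj(c,M,P):
    q=(np.atleast_2d(P)-c['xyz'])@M
    return np.c_[c['fx']*q[:,0]/q[:,2]+c['cx'], c['fy']*q[:,1]/q[:,2]+c['cy']]
def unproj(c,M,uv,z):
    uv=np.atleast_2d(uv).astype(float)
    d=np.c_[(uv[:,0]-c['cx'])/c['fx'],(uv[:,1]-c['cy'])/c['fy'],np.ones(len(uv))]@M.T
    t=(z-c['xyz'][2])/d[:,2]; return c['xyz']+d*t[:,None]
def go(x,y,z,yaw):
    s=env.state(); M=R.from_euler('xyz',s['ee_rot'],degrees=True).as_matrix()
    d=M.T@(np.array([x,y,z])-s['ee_pos'])/1000
    dy=(yaw-s['ee_rot'][2]+180)%360-180
    print('delta',d.round(4),'turn',round(-dy,2),'t',round(s['time_s'],1),'rows>=',int(np.ceil(max(np.linalg.norm(d)/.0417,abs(dy)/7.16))))
def st():
    s=env.state(); print('t',round(s['time_s'],2),'p',s['ee_pos'].round(1),'r',s['ee_rot'].round(2),'f',s['force'].round(1),'w',round(s['gripper_width'],1),'q',s['qpos'].round(0))
def snap(n,f):
    im=env.grab_frame(n); cv2.imwrite(f'pics/{f}.png',im[:,:,::-1]); return im
E
python3 - <<'E'
from h import *
c,M=cam('wrist'); s=env.state(); T=R.from_euler('xyz',s['ee_rot'],degrees=True).as_matrix()
print('axis in tool',T.T@M[:,2],'cam off',T.T@(c['xyz']-s['ee_pos']), proj(c,M,s['ee_pos']))
go(560,60,260,180)
c,M=cam('top'); 
for n,uv in dict(A=(110,214),B=(153,168),C=(293,164),D=(351,209),st=(220,183),egg=(265,221),tam=(186,224)).items(): print(n,unproj(c,M,uv,40).round())
E
```

```text
axis in tool [-2.56629952e-01 -5.65563502e-04  9.66509569e-01] cam off [  72.70761446    0.52073098 -152.99235505] [[254.85890641 247.85971868]]
delta [-0.4962 -0.3087 -0.029 ] turn -22.1 t 1.1 rows>= 15
A [[489. 371.  40.]]
B [[637. 233.  40.]]
C [[ 637. -226.   40.]]
D [[ 486. -406.   40.]]
st [[581.  13.  40.]]
egg [[ 455. -130.   40.]]
tam [[451. 124.  40.]]
```

```bash
python3 - <<'E'
from h import *
go(345,380,260,180)
E
```

```text
delta [-0.1766 -0.0931 -0.029 ] turn -22.1 t 1.1 rows>= 5
```

{"name": "jog_arm", "arguments": {"deltas": [[[-0.035,-0.018,-0.006,-5,0.04],[-0.07,-0.036,-0.012,-10,0.04],[-0.105,-0.054,-0.018,-15,0.04],[-0.14,-0.074,-0.024,-20,0.04],[-0.177,-0.093,-0.029,-22,0.04],[-0.177,-0.093,-0.029,-22,0.04],[-0.177,-0.093,-0.029,-22,0.04],[-0.177,-0.093,-0.029,-22,0.04]]], "grip_force": 50}}

```text
time_s: 1.72
ee_pos: [345.3, 380.2, 260.0]
ee_rot: [180.0, -0.0, 179.8]
force: [-0.0, 0.0, -0.9]
gripper_width: 41.4
```

```bash
python3 - <<'E'
from h import *
st(); snap('wrist','w1')
for l in ('pan_a','pan_a_tip'): print([(round(d['conf'],2),d['xyz']) for d in env.look_for('wrist',l)])
E
```

```text
t 1.72 p [345.3 380.2 260. ] r [ 1.7995e+02 -2.0000e-02  1.7983e+02] f [-0.   0.  -0.9] w 41.4 q [ 46.  12.  95.   0.  74. -43.]
[(0.67, [512.2, 384.1, 27.6])]
[(0.73, [508.8, 387.5, 28.6])]
```

View pics/w1.png

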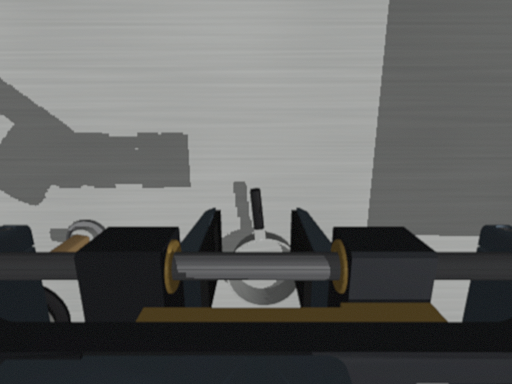

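The pan appears at about (262,265), partly behind the gripper, with its handle upward. Image up is +tool x, so I'll move further over the pan.

{"name": "jog_arm", "arguments": {"deltas": [[[-0.04,0,0,0,0.04],[-0.08,0,0,0,0.04],[-0.12,0,0,0,0.04],[-0.155,0,0,0,0.04],[-0.155,0,0,0,0.04],[-0.155,0,0,0,0.04]]]}}

```text
time_s: 2.37
ee_pos: [500.9, 380.5, 258.4]
ee_rot: [-179.9, -0.1, 179.9]
force: [0.4, 0.4, -0.1]
gripper_width: 39.6
```

```bash
python3 - <<'E'
from h import *
st(); snap('wrist','w2')
for l in ('pan_a','pan_a_tip'): print([(round(d['conf'],2),d['xyz']) for d in env.look_for('wrist',l)])
E
```

```text
t 2.37 p [500.9 380.5 258.4] r [-1.7995e+02 -1.1000e-01  1.7989e+02] f [ 0.4  0.4 -0.1] w 39.6 q [ 36.  23.  79.   0.  78. -54.]
[(0.71, [483.1, 387.6, 4.9]), (0.66, [548.2, 229.7, 60.1]), (0.45, [562.1, 56.1, 25.9])]
[(0.96, [481.3, 386.7, 3.4])]
```

View pics/w2.png

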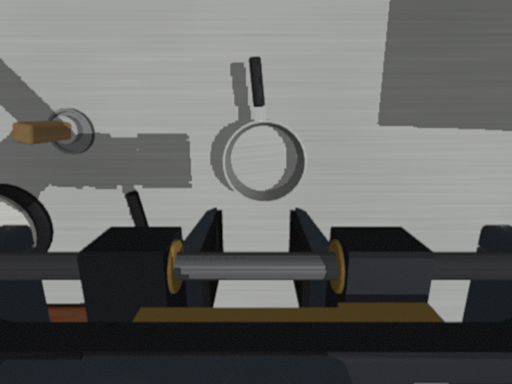

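```bash
cat >> h.py <<'E'
PAN=dict(a=(53,40,68,123,41),b=(46,45,61,116,46),c=(39,50,54,109,51),d=(32,55,47,102,56))
def fitpan(k,x,y,ang,z0=0,name='wrist',out=None,useh=True):
    """x,y mm, ang deg handle dir; refine by gradients"""
    c,M=cam(name); im=env.grab_frame(name)
    g=cv2.GaussianBlur(cv2.cvtColor(im,cv2.COLOR_RGB2GRAY).astype(np.float32),(0,0),1.0)
    G=np.hypot(cv2.Sobel(g,cv2.CV_32F,1,0),cv2.Sobel(g,cv2.CV_32F,0,1)); G=np.minimum(G,150)
    Rr,h,r0,r1,hc=PAN[k]; t=np.linspace(0,2*np.pi,180,endpoint=False)
    def pts(p):
        X,Y,A=p[0],p[1],np.radians(p[2])
        e=np.array([np.cos(A),np.sin(A)]);n=np.array([-e[1],e[0]])
        keep=np.abs((t-A+np.pi)%(2*np.pi)-np.pi)>0.3
        tt=t[keep]
        rim=np.c_[X+Rr*np.cos(tt),Y+Rr*np.sin(tt),np.full(len(tt),z0+h)]
        rin=np.c_[X+(Rr-3)*np.cos(tt),Y+(Rr-3)*np.sin(tt),np.full(len(tt),z0+h)]
        H=[]
        for s in np.linspace(r0,r1,40):
            for w in (-7,7): H.append([X,Y]+s*e+w*n)
        for w in np.linspace(-7,7,12): H.append([X,Y]+r1*e+w*n); H.append([X,Y]+r0*e+w*n)
        H=np.array(H); H=np.c_[H,np.full(len(H),z0+hc+7)]
        return rim,rin,H
    def smp(P):
        uv=proj(c,M,P).astype(np.float32)
        return cv2.remap(G,uv[:,0].reshape(-1,1),uv[:,1].reshape(-1,1),cv2.INTER_LINEAR,borderMode=cv2.BORDER_REPLICATE).mean()
    def cost(p):
        a,b,H=pts(p); return -(smp(a)+smp(b)+(smp(H) if useh else 0))
    from scipy.optimize import differential_evolution
    r=differential_evolution(cost,[(x-15,x+15),(y-15,y+15),(ang-15,ang+15)],seed=1,maxiter=40,popsize=12,tol=1e-6)
    if out:
        v=cv2.resize(im[:,:,::-1].copy(),None,fx=1.5,fy=1.5,interpolation=cv2.INTER_CUBIC)
        for P,col in zip(pts(r.x),((0,0,255),(0,255,0),(255,255,0))):
            for u in proj(c,M,P): cv2.circle(v,tuple(int(q) for q in (u+.5)*1.5),0,col,-1)
        cv2.imwrite(f'pics/{out}.png',v)
    print(k,'fit',r.x.round(1),'cost',round(r.fun,1)); return r.x
E
python3 - <<'E'
from h import *
c,M=cam('wrist')
p=unproj(c,M,(264,160),40)[0]; q=unproj(c,M,(257,57),44)[0]; print(p,q)
a=np.degrees(np.arctan2(*(q-p)[[1,0]]))%360
x=fitpan('a',p[0],p[1],a,out='fa')
# stacker approx & pan b approx
e=np.array([np.cos(np.radians(x[2])),np.sin(np.radians(x[2]))]);g=x[:2]+92*e; print('grasp',g)
go(*g,100,x[2]); go(*g,43,x[2])
E
```

```text
[483.95749809 391.28232866  40.        ] [365.83481648 382.39370662  44.        ]
a fit [489.4 389.3 184.5] cost -340.8
grasp [397.67806572 382.09120712]
delta [0.101  0.0017 0.1602] turn -4.51 t 2.6 rows>= 5
delta [0.101  0.0017 0.2172] turn -4.51 t 2.6 rows>= 6
```

View pics/fa.png

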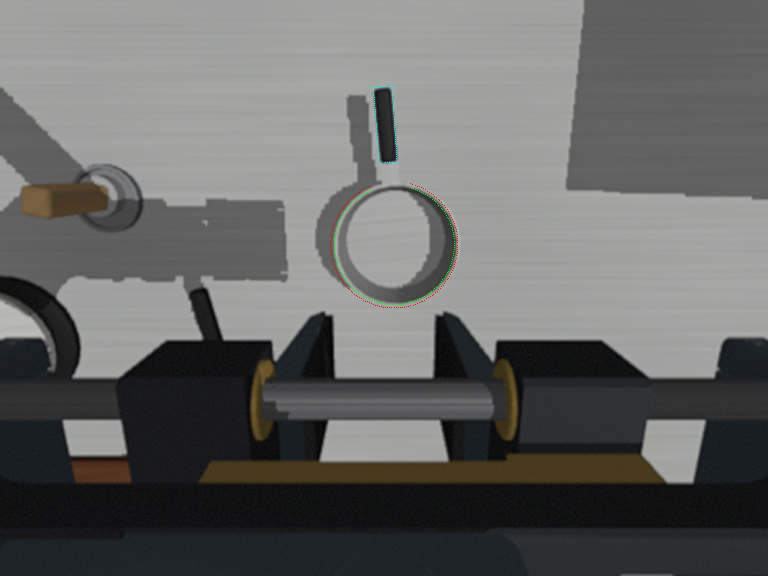

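The fit overlays the rim and grip of A exactly. I'll measure the stacker and the rest before picking anything up.

{"name": "jog_arm", "arguments": {"deltas": [[[-0.012,0.04,0,0,0.04],[-0.023,0.08,0,0,0.04],[-0.034,0.12,0,0,0.04],[-0.045,0.16,0,0,0.04],[-0.056,0.2,0,0,0.04],[-0.068,0.24,0,0,0.04],[-0.08,0.28,0,0,0.04],[-0.09,0.315,0,0,0.04],[-0.1,0.355,0,0,0.04],[-0.1,0.355,0,0,0.04],[-0.1,0.355,0,0,0.04]]]}}

```text
time_s: 3.48
ee_pos: [577.2, 711.3, 240.2]
ee_rot: [178.9, 0.8, -179.9]
force: [0.3, -0.5, -0.5]
gripper_width: 39.9
```

```bash
python3 - <<'E'
from h import *
st(); snap('wrist','w3')
for l in ('plate_top','stacker','rest','tamper'): print(l,[(round(d['conf'],2),d['xyz']) for d in env.look_for('wrist',l)])
E
```

```text
t 3.48 p [577.2 711.3 240.2] r [ 178.9     0.84 -179.89] f [ 0.3 -0.5 -0.5] w 39.9 q [ 50.  59.  13.   0. 107. -40.]
plate_top []
stacker []
rest []
tamper []
```

View pics/w3.png

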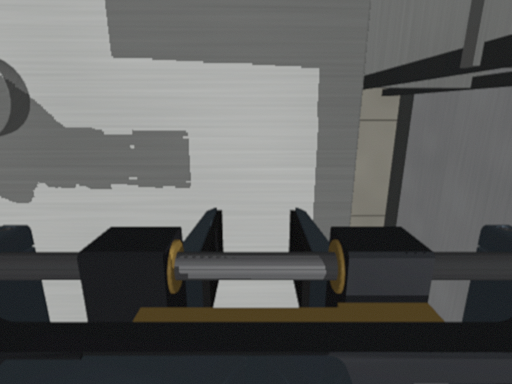

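I had the tool-y sign reversed and moved away from the stacker, with no contact. I'll go back using the computed deltas.

```bash
python3 - <<'E'
from h import *
go(600,25,260,180)
E
```

```text
delta [-0.0217 -0.6823 -0.0287] turn -0.19 t 3.7 rows>= 17
```

{"name": "jog_arm", "arguments": {"deltas": [[[0.04,-0.1,-0.03,0,0.04],[0.04,-0.2,-0.03,0,0.04],[0.04,-0.3,-0.03,0,0.04],[0.0,-0.4,-0.03,0,0.04],[-0.02,-0.5,-0.03,0,0.04],[-0.02,-0.6,-0.03,0,0.04],[-0.02,-0.68,-0.03,0,0.04],[-0.02,-0.68,-0.03,0,0.04],[-0.02,-0.68,-0.03,0,0.04],[-0.02,-0.68,-0.03,0,0.04],[-0.02,-0.68,-0.03,0,0.04],[-0.02,-0.68,-0.03,0,0.04],[-0.02,-0.68,-0.03,0,0.04],[-0.02,-0.68,-0.03,0,0.04],[-0.02,-0.68,-0.03,0,0.04],[-0.02,-0.68,-0.03,0,0.04],[-0.02,-0.68,-0.03,0,0.04],[-0.02,-0.68,-0.03,0,0.04],[-0.02,-0.68,-0.03,0,0.04],[-0.02,-0.68,-0.03,0,0.04]]]}}

```text
time_s: 5.4
ee_pos: [598.7, 28.0, 261.3]
ee_rot: [178.6, 1.3, 179.8]
force: [-0.0, 0.2, -0.1]
gripper_width: 40.2
```

```bash
python3 - <<'E'
from h import *
st(); snap('wrist','w4')
for l in ('plate_top','stacker','rest','tamper'): print(l,[(round(d['conf'],2),d['xyz']) for d in env.look_for('wrist',l)])
E
```

```text
t 5.4 p [598.7  28.  261.3] r [178.64   1.28 179.78] f [-0.   0.2 -0.1] w 40.2 q [  1.  19.  84.   1.  75. -89.]
plate_top [(0.65, [580.3, 20.7, 32.4])]
stacker [(0.78, [582.5, 17.4, 26.4])]
rest [(0.84, [460.0, 128.7, 4.9])]
tamper [(0.77, [451.0, 124.8, 67.5]), (0.2, [496.1, 343.4, 19.4])]
```

View pics/w4.png

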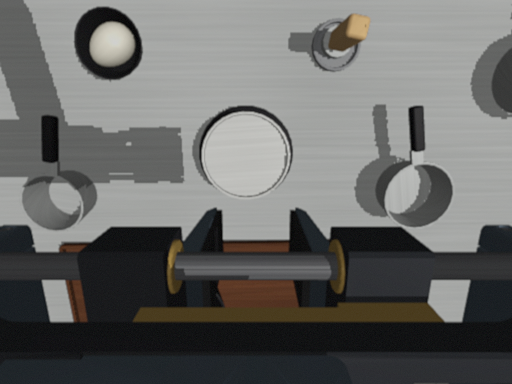

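{"name": "jog_arm", "arguments": {"deltas": [[[0,0,0,0,0.04],[0,0,0,0,0.04],[0,0,0,0,0.04]]]}}

```text
time_s: 5.9
ee_pos: [598.4, 28.9, 259.2]
ee_rot: [178.7, 1.1, 179.9]
force: [0.3, -0.2, -0.1]
gripper_width: 39.9
```

```bash
python3 - <<'E'
from h import *
st(); s=env.state(); print(s['qpos'])
E
```

```text
t 5.9 p [598.4  28.9 259.2] r [178.68   1.06 179.93] f [ 0.3 -0.2 -0.1] w 39.9 q [  1.  19.  84.   1.  75. -89.]
[  0.9789364   19.06112942  84.45085525   1.33870772  75.41230622
 -89.29145434]
```

Tool tilt is about 1.7°, left over from the overreach. That is tolerable. Next I'll fit the plate lip and the rest circles.

```bash
cat >> h.py <<'E'
def fitcirc(circs,x,y,name='wrist',out=None,rng=15):
    c,M=cam(name); im=env.grab_frame(name)
    g=cv2.GaussianBlur(cv2.cvtColor(im,cv2.COLOR_RGB2GRAY).astype(np.float32),(0,0),1.0)
    G=np.minimum(np.hypot(cv2.Sobel(g,cv2.CV_32F,1,0),cv2.Sobel(g,cv2.CV_32F,0,1)),150)
    t=np.linspace(0,2*np.pi,180,endpoint=False)
    def pts(p): return np.vstack([np.c_[p[0]+r*np.cos(t),p[1]+r*np.sin(t),0*t+z] for r,z in circs])
    def cost(p):
        uv=proj(c,M,pts(p)).astype(np.float32)
        return -float(cv2.remap(G,uv[:,:1].copy(),uv[:,1:].copy(),cv2.INTER_LINEAR).mean())
    from scipy.optimize import differential_evolution
    r=differential_evolution(cost,[(x-rng,x+rng),(y-rng,y+rng)],seed=1,maxiter=40,tol=1e-6)
    if out:
        v=cv2.resize(im[:,:,::-1].copy(),None,fx=1.5,fy=1.5,interpolation=cv2.INTER_CUBIC)
        for u in proj(c,M,pts(r.x)): cv2.circle(v,tuple(int(q) for q in (u+.5)*1.5),0,(0,0,255),-1)
        cv2.imwrite(f'pics/{out}.png',v)
    print('circ',r.x.round(1),round(r.fun,1)); return r.x
E
python3 - <<'E'
from h import *
c,M=cam('wrist')
p=unproj(c,M,(246,154),33)[0]; q=unproj(c,M,(334,45),10)[0]; print(p,q)
fitcirc([(55.5,33)],*p[:2],out='fs')
fitcirc([(55.5,33),(52.5,33)],*p[:2])
fitcirc([(64,22)],*p[:2])
fitcirc([(30,10)],*q[:2],out='fr')
E
python3 -c "
import cv2,numpy as np
a=cv2.imread('pics/fs.png')[:330];b=cv2.imread('pics/fr.png')[:230];cv2.imwrite('pics/fsr.png',np.vstack([a,b]))"
```

```text
[581.25799853  22.44755369  33.        ] [451.44179038 131.04923346  10.        ]
circ [584.6  21.3] -114.6
circ [584.   19.4] -102.9
circ [585.9  18.1] -90.5
circ [453.4 130.4] -104.9
```

View pics/fsr.png

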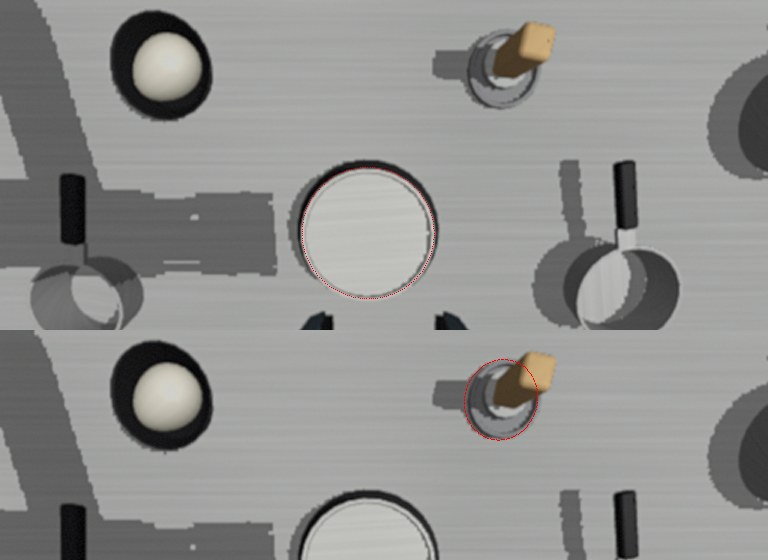

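```bash
python3 - <<'E'
from h import *
c,M=cam('wrist'); im=env.grab_frame('wrist')[:,:,::-1]
k=6;x0,y0=190,95
v=cv2.resize(im[y0:y0+115,x0:x0+115],None,fx=k,fy=k,interpolation=cv2.INTER_NEAREST)[:600]
t=np.linspace(0,2*np.pi,400)
for r,z,col in ((55.5,33,(0,0,255)),(52.5,33,(0,255,0)),(64,20,(255,0,0))):
    for u in proj(c,M,np.c_[584.6+r*np.cos(t),20.0+r*np.sin(t),0*t+z]):
        cv2.circle(v,(int((u[0]-x0+.5)*k),int((u[1]-y0+.5)*k)),1,col,-1)
cv2.imwrite('pics/z1.png',v)
E
```

```text
(no output)
```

View pics/z1.png

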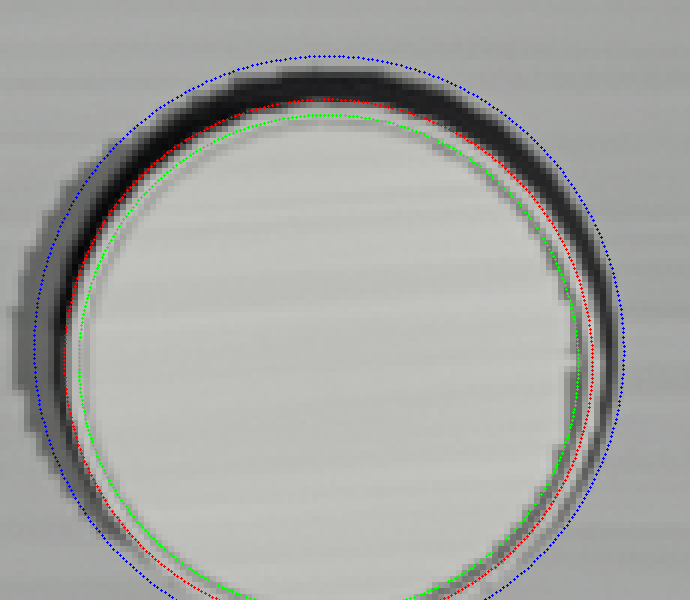

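The plate is at about (584.6, 21.3) and the rest at about (453.4, 130.4). Now to pick A.

```bash
cat >> h.py <<'E'
def gp(fit,r):
    a=np.radians(fit[2]); return fit[0]+r*np.cos(a),fit[1]+r*np.sin(a)
E
python3 - <<'E'
from h import *
g=gp((489.4,389.3,184.5),86); print(g); go(*g,120,184.5); go(*g,39,184.5)
E
```

```text
(np.float64(403.66510929895094), np.float64(382.55251776740533))
delta [0.1981 0.3506 0.1437] turn -4.62 t 6.2 rows>= 11
delta [0.1996 0.3487 0.2247] turn -4.62 t 6.2 rows>= 12
```

{"name": "jog_arm", "arguments": {"deltas": [[[0.03,0.05,0.0,-1,0.045],[0.06,0.1,0.0,-2,0.045],[0.09,0.15,0.0,-3,0.045],[0.12,0.2,0.02,-4,0.045],[0.15,0.25,0.05,-4.6,0.045],[0.175,0.3,0.09,-4.6,0.045],[0.198,0.351,0.144,-4.6,0.045],[0.198,0.351,0.144,-4.6,0.045],[0.198,0.351,0.144,-4.6,0.045],[0.198,0.351,0.144,-4.6,0.045],[0.198,0.351,0.144,-4.6,0.045],[0.198,0.351,0.144,-4.6,0.045],[0.198,0.351,0.144,-4.6,0.045],[0.198,0.351,0.144,-4.6,0.045],[0.198,0.351,0.144,-4.6,0.045]]]}}

```text
time_s: 7.4
ee_pos: [404.8, 382.5, 120.8]
ee_rot: [178.7, 1.3, -175.6]
force: [0.2, -0.5, -0.0]
gripper_width: 44.7
```

```bash
python3 - <<'E'
from h import *
st(); snap('wrist','w5')
g=gp((489.4,389.3,184.5),86);go(*g,39,184.5)
E
```

```text
t 7.4 p [404.8 382.5 120.8] r [ 178.72    1.27 -175.59] f [ 0.2 -0.5 -0. ] w 44.7 q [ 42.  21. 103.   0.  54. -53.]
delta [ 0.003  -0.0016  0.0818] turn -0.11 t 7.5 rows>= 2
```

View pics/w5.png

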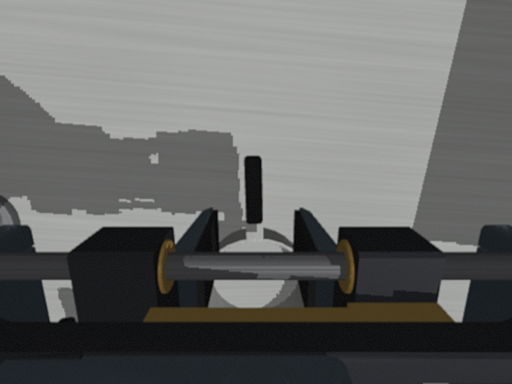

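The handle is centred between the fingers, at column 254. I'll descend and grip.

{"name": "jog_arm", "arguments": {"deltas": [[[0.001,-0.0005,0.02,0,0.045],[0.002,-0.001,0.045,0,0.045],[0.003,-0.0015,0.065,0,0.045],[0.003,-0.0015,0.0815,0,0.045],[0.003,-0.0015,0.0815,0,0.045],[0.003,-0.0015,0.0815,0,0.03],[0.003,-0.0015,0.0815,0,0.01],[0.003,-0.0015,0.0815,0,0.005],[0.003,-0.0015,0.0815,0,0.005],[0.003,-0.0015,0.0815,0,0.005],[0.003,-0.0015,0.0815,0,0.005],[0.003,-0.0015,0.0815,0,0.005]]], "grip_force": 60}}

```text
time_s: 8.45
ee_pos: [402.9, 383.7, 39.1]
ee_rot: [178.7, 1.3, -175.5]
force: [-0.1, 0.5, 5.3]
gripper_width: 13.6
```

{"name": "jog_arm", "arguments": {"deltas": [[[0,0,-0.015,0,0.005],[0,0,-0.03,0,0.005],[0,0,-0.06,0,0.005],[0,0,-0.09,0,0.005],[0,0,-0.12,0,0.005],[0,0,-0.12,0,0.005],[0,0,-0.12,0,0.005]]]}}

```text
time_s: 9.03
ee_pos: [400.3, 380.7, 159.2]
ee_rot: [178.7, 1.3, -175.5]
force: [-0.5, -0.4, -3.0]
gripper_width: 14.1
```

```bash
python3 - <<'E'
from h import *
st(); snap('scene','s1'); snap('wrist','w6')
P=np.array([584.6,21.3])
a=113
g=gp((*P,a),86); print(g); go(*g,160,a); 
E
python3 -c "
import cv2,numpy as np
a=cv2.imread('pics/s1.png');b=cv2.imread('pics/w6.png');cv2.imwrite('pics/sw1.png',np.hstack([cv2.resize(a[150:350,250:512],(400,305)),cv2.resize(b,(400,305))]))"
```

```text
t 9.03 p [400.3 380.7 159.2] r [ 178.69    1.26 -175.52] f [-0.5 -0.4 -3. ] w 14.1 q [ 42.  19. 100.   0.  59. -52.]
(np.float64(550.9971229499225), np.float64(100.46341739690986))
delta [-0.1298 -0.2899 -0.0068] turn 71.48 t 9.1 rows>= 10
```

View pics/sw1.png

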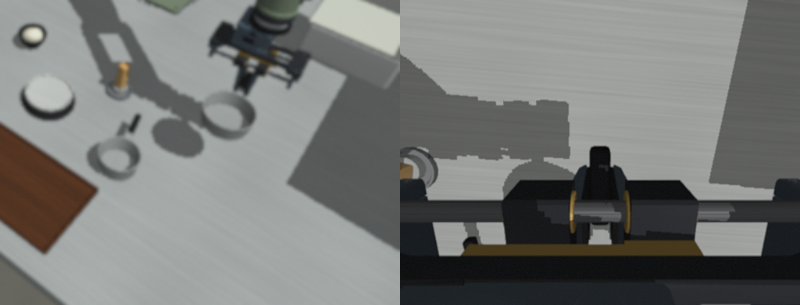

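A is lifted level at 13.6–14.1 mm grip width. I'll carry it to the stacker with the handle at 113°.

{"name": "jog_arm", "arguments": {"deltas": [[[-0.005,-0.01,-0.01,3,0.005],[-0.015,-0.03,-0.015,7,0.005],[-0.025,-0.05,-0.015,12,0.005],[-0.035,-0.075,-0.015,17,0.005],[-0.045,-0.1,-0.015,22,0.005],[-0.056,-0.125,-0.015,28,0.005],[-0.067,-0.15,-0.015,34,0.005],[-0.078,-0.175,-0.015,40,0.005],[-0.09,-0.2,-0.01,46,0.005],[-0.1,-0.225,-0.01,52,0.005],[-0.11,-0.25,-0.01,58,0.005],[-0.12,-0.27,-0.01,64,0.005],[-0.1295,-0.289,-0.007,69,0.005],[-0.1295,-0.289,-0.007,71.5,0.005],[-0.1295,-0.289,-0.007,71.5,0.005],[-0.1295,-0.289,-0.007,71.5,0.005],[-0.1295,-0.289,-0.007,71.5,0.005]]]}}

```text
time_s: 10.55
ee_pos: [550.9, 102.7, 160.4]
ee_rot: [178.6, -0.8, 113.1]
force: [0.5, -0.4, -2.9]
gripper_width: 13.6
```

```bash
python3 - <<'E'
from h import *
st(); snap('scene','s2'); snap('wrist','w7')
g=gp((584.6,21.3,113),86.7); print(g); go(*g,80,113);go(*g,67,113)
E
python3 -c "
import cv2,numpy as np
a=cv2.imread('pics/s2.png');b=cv2.imread('pics/w7.png');cv2.imwrite('pics/sw2.png',np.hstack([cv2.resize(a[120:320,200:462],(400,305)),cv2.resize(b,(400,305))]))"
```

```text
t 10.55 p [550.9 102.7 160.4] r [178.63  -0.84 113.09] f [ 0.5 -0.4 -2.9] w 13.6 q [  9.  20.  99.   1.  61. -15.]
(np.float64(550.72361115998), np.float64(101.10777079432657))
delta [-0.0026 -0.0032  0.0811] turn 0.1 t 10.7 rows>= 2
delta [-0.0028 -0.0036  0.094 ] turn 0.1 t 10.7 rows>= 3
```

View pics/sw2.png

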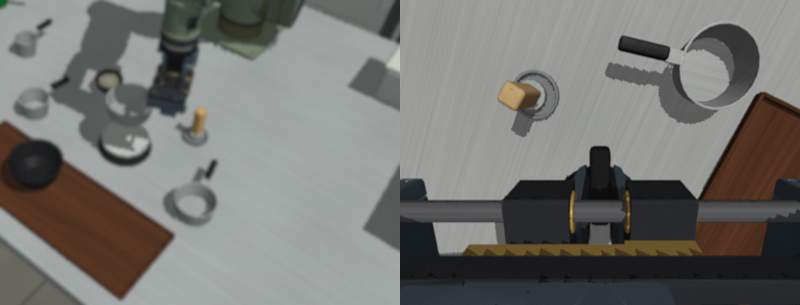

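{"name": "jog_arm", "arguments": {"deltas": [[[-0.001,-0.001,0.02,0,0.005],[-0.002,-0.002,0.04,0,0.005],[-0.0025,-0.003,0.06,0,0.005],[-0.0025,-0.0032,0.075,0,0.005],[-0.0027,-0.0034,0.083,0,0.005],[-0.0027,-0.0034,0.083,0,0.005],[-0.0027,-0.0034,0.083,0,0.005],[-0.0027,-0.0034,0.083,0,0.005]]]}}

```text
time_s: 11.32
ee_pos: [552.1, 100.8, 79.6]
ee_rot: [178.4, -0.8, 113.0]
force: [-0.1, -0.8, -2.2]
gripper_width: 13.8
```

```bash
python3 - <<'E'
from h import *
st(); snap('scene','s3'); snap('top','t3');
g=gp((584.6,21.3,113),86.7); go(*g,67,113)
E
python3 -c "
import cv2,numpy as np
a=cv2.imread('pics/s3.png');b=cv2.imread('pics/t3.png');cv2.imwrite('pics/sw3.png',np.hstack([cv2.resize(a[170:250,240:345],(400,305)),cv2.resize(b[140:240,150:280],(400,305))]))"
```

```text
t 11.32 p [552.1 100.8  79.6] r [178.37  -0.76 113.04] f [-0.1 -0.8 -2.2] w 13.8 q [  9.  24. 104.   1.  50. -15.]
delta [ 0.0008 -0.0015  0.0127] turn 0.02 t 11.4 rows>= 1
```

View pics/sw3.png

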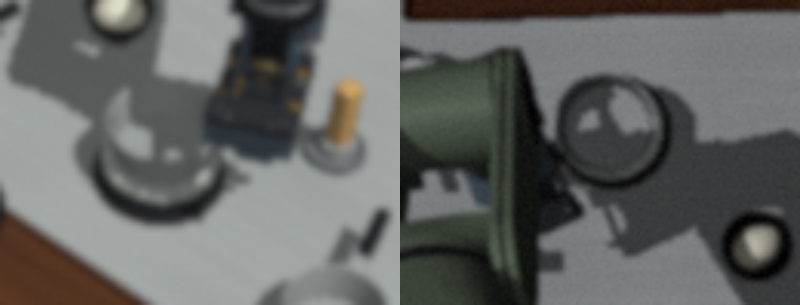

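{"name": "jog_arm", "arguments": {"deltas": [[[0.0,-0.001,0.003,0,0.005],[0.0,-0.001,0.006,0,0.005],[0.0,-0.001,0.009,0,0.005],[0.0,-0.001,0.012,0,0.005],[0.0,-0.001,0.012,0,0.005],[0.0,-0.001,0.012,0,0.005]]]}}

```text
time_s: 11.92
ee_pos: [551.3, 101.2, 67.8]
ee_rot: [178.4, -0.8, 113.0]
force: [-2.2, 3.9, 7.2]
gripper_width: 13.3
```

```bash
python3 - <<'E'
from h import *
st(); snap('scene','s4'); snap('top','t4');
E
python3 -c "
import cv2,numpy as np
a=cv2.imread('pics/s4.png');b=cv2.imread('pics/t4.png');cv2.imwrite('pics/sw4.png',np.hstack([cv2.resize(a[170:250,240:345],(400,305)),cv2.resize(b[140:240,150:280],(400,305))]))"
```

```text
t 11.92 p [551.3 101.2  67.8] r [178.37  -0.81 112.99] f [-2.2  3.9  7.2] w 13.3 q [  9.  25. 105.   2.  48. -15.]
```

View pics/sw4.png

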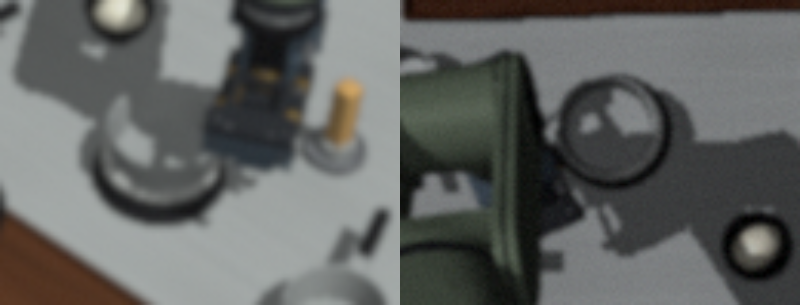

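It is in contact at about 7 N, so I'll release and rise.

{"name": "jog_arm", "arguments": {"deltas": [[[0,0,-0.001,0,0.02],[0,0,-0.001,0,0.03],[0,0,-0.001,0,0.035],[0,0,-0.001,0,0.035],[0,0,-0.03,0,0.035],[0,0,-0.07,0,0.035],[-0.03,0,-0.1,0,0.035],[-0.06,0,-0.14,0,0.035],[-0.09,0,-0.18,0,0.035],[-0.1,0,-0.19,0,0.035],[-0.1,0,-0.19,0,0.035],[-0.1,0,-0.19,0,0.035],[-0.1,0,-0.19,0,0.035]]]}}

```text
time_s: 13.1
ee_pos: [585.2, 4.1, 253.7]
ee_rot: [178.6, -0.9, 113.0]
force: [-0.5, 0.2, -0.6]
gripper_width: 35.2
```

```bash
python3 - <<'E'
from h import *
st(); fitpan('a',584.6,21.3,113,z0=28,out='fa2')
E
```

```text
t 13.1 p [585.2   4.1 253.7] r [178.63  -0.87 112.99] f [-0.5  0.2 -0.6] w 35.2 q [ -1.  18.  87.   1.  74. -25.]
a fit [584.7  22.2 113.3] cost -362.3
```

View pics/fa2.png

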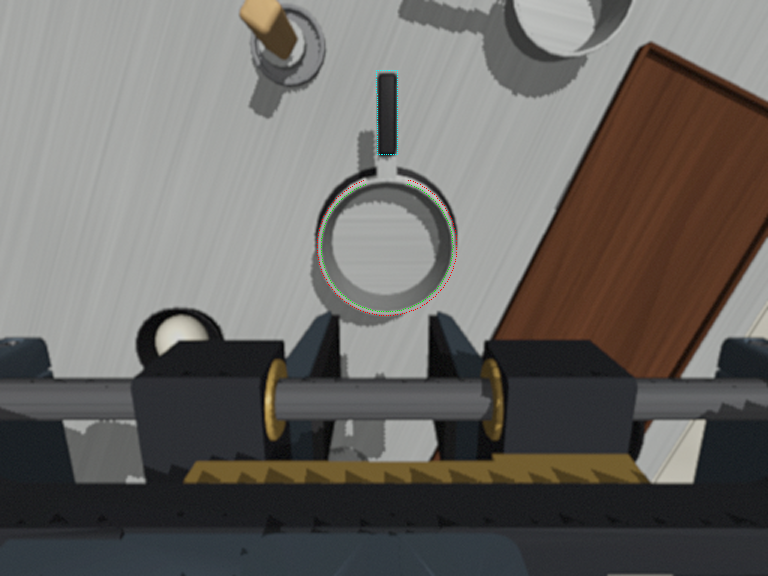

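A sits at (584.7, 22.2) with its handle at 113.3°, essentially exact. B is next.

```bash
python3 - <<'E'
from h import *
go(645,240,255,180)
E
```

```text
delta [0.1932 0.1474 0.0046] turn -66.97 t 13.2 rows>= 10
```

{"name": "jog_arm", "arguments": {"deltas": [[[0.02,0.015,0,-7,0.035],[0.04,0.03,0,-14,0.035],[0.06,0.045,0,-21,0.035],[0.08,0.06,0,-28,0.035],[0.1,0.075,0,-35,0.035],[0.12,0.09,0.0,-42,0.035],[0.14,0.11,0.0,-49,0.035],[0.16,0.13,0.0,-56,0.035],[0.193,0.147,0.0,-62,0.035],[0.193,0.147,0.004,-67,0.04],[0.193,0.147,0.004,-67,0.04],[0.193,0.147,0.004,-67,0.04],[0.193,0.147,0.004,-67,0.04]]]}}

```text
time_s: 14.23
ee_pos: [645.3, 238.6, 256.6]
ee_rot: [178.7, 1.0, 179.9]
force: [0.3, -0.5, 0.6]
gripper_width: 39.8
```

```bash
python3 - <<'E'
from h import *
st(); x=fitpan('b',636,240,182,out='fb')
g=gp(x,79); go(*g,120,x[2])
E
```

```text
t 14.23 p [645.3 238.6 256.6] r [178.74   0.96 179.88] f [ 0.3 -0.5  0.6] w 39.8 q [ 19.  27.  72.   1.  80. -71.]
b fit [637.8 243.7 189.6] cost -339.5
delta [ 0.0881 -0.0111  0.1354] turn -9.79 t 14.3 rows>= 4
```

View pics/fb.png

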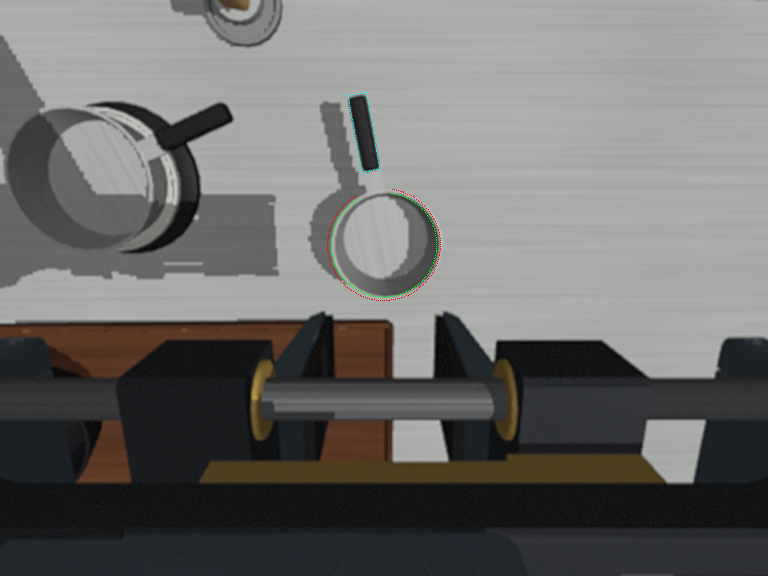

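```bash
python3 - <<'E'
from h import *
g=gp((637.8,243.7,189.6),79); print(g); go(*g,44,189.6)
E
```

```text
(np.float64(559.9063130714301), np.float64(230.52526900942794))
delta [ 0.0894 -0.0127  0.2114] turn -9.74 t 14.3 rows>= 6
```

{"name": "jog_arm", "arguments": {"deltas": [[[0.03,-0.004,0.03,-5,0.04],[0.06,-0.008,0.06,-9.8,0.04],[0.088,-0.011,0.1,-9.8,0.04],[0.088,-0.011,0.13,-9.8,0.04],[0.088,-0.0115,0.15,-9.8,0.04],[0.089,-0.012,0.18,-9.8,0.04],[0.0894,-0.0127,0.2,-9.8,0.04],[0.0894,-0.0127,0.211,-9.8,0.04],[0.0894,-0.0127,0.211,-9.8,0.04],[0.0894,-0.0127,0.211,-9.8,0.04]]]}}

```text
time_s: 15.12
ee_pos: [561.1, 230.8, 45.1]
ee_rot: [178.9, 1.3, -170.3]
force: [0.2, -0.8, 0.8]
gripper_width: 40.0
```

{"name": "jog_arm", "arguments": {"deltas": [[[0,0,0,0,0.03],[0,0,0,0,0.01],[0,0,0,0,0.005],[0,0,0,0,0.005],[0,0,0,0,0.005],[0,0,0,0,0.005],[0,0,0,0,0.005]]]}}

```text
time_s: 15.7
ee_pos: [561.1, 231.5, 45.6]
ee_rot: [178.9, 1.4, -170.2]
force: [-0.5, 0.2, 6.0]
gripper_width: 13.5
```

{"name": "jog_arm", "arguments": {"deltas": [[[0,0,-0.015,0,0.005],[0,0,-0.03,0,0.005],[0,0,-0.06,0,0.005],[0,0,-0.09,0,0.005],[0,0,-0.12,0,0.005],[0,0,-0.12,0,0.005],[0,0,-0.12,0,0.005]]]}}

```text
time_s: 16.28
ee_pos: [558.7, 228.5, 165.6]
ee_rot: [178.9, 1.4, -170.2]
force: [-0.6, -0.6, -1.8]
gripper_width: 13.6
```

```bash
python3 - <<'E'
from h import *
st(); snap('scene','s5')
P=(584.7,22.0)
a=158
g=gp((*P,a),79); print(g); go(*g,165,a); 
E
python3 -c "
import cv2,numpy as np
a=cv2.imread('pics/s5.png');cv2.imwrite('pics/sw5.png',cv2.resize(a[120:320,200:462],(600,458)))"
```

```text
t 16.28 p [558.7 228.5 165.6] r [ 178.86    1.4  -170.22] f [-0.6 -0.6 -1.8] w 13.6 q [ 21.  23.  93.   1.  63. -80.]
(np.float64(511.45247548922384), np.float64(51.593920879857066))
delta [ 0.0754 -0.166  -0.0059] turn 31.78 t 16.3 rows>= 5
```

View pics/sw5.png

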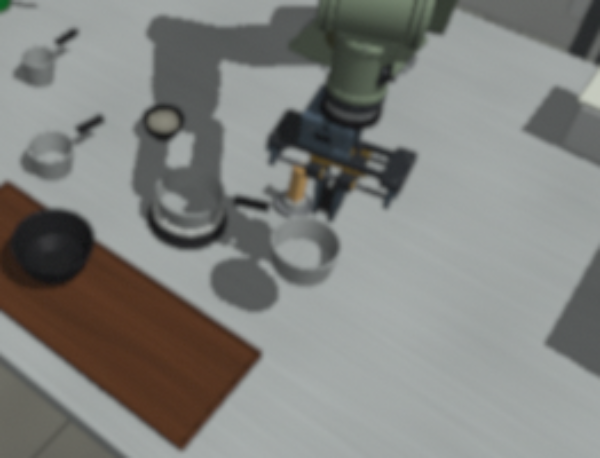

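{"name": "jog_arm", "arguments": {"deltas": [[[0.007,-0.015,0,3,0.005],[0.015,-0.033,-0.005,6,0.005],[0.025,-0.055,-0.005,10,0.005],[0.035,-0.077,-0.005,15,0.005],[0.045,-0.1,-0.005,20,0.005],[0.055,-0.122,-0.005,25,0.005],[0.065,-0.144,-0.005,29,0.005],[0.074,-0.166,-0.005,31.8,0.005],[0.074,-0.166,-0.005,31.8,0.005],[0.074,-0.166,-0.005,31.8,0.005],[0.074,-0.166,-0.005,31.8,0.005],[0.074,-0.166,-0.005,31.8,0.005]]]}}

```text
time_s: 17.33
ee_pos: [513.4, 52.9, 163.9]
ee_rot: [178.4, 0.4, 158.1]
force: [0.9, -0.8, -1.3]
gripper_width: 13.5
```

```bash
python3 - <<'E'
from h import *
st()
g=gp((584.7,22.0,158),77.7); print(g); go(*g,90,158);go(*g,78.6,158)
E
```

```text
t 17.33 p [513.4  52.9 163.9] r [178.4    0.41 158.05] f [ 0.9 -0.8 -1.3] w 13.5 q [  4.  16. 104.   1.  59. -65.]
(np.float64(512.6578145001606), np.float64(51.10693230841638))
delta [ 0.0006 -0.004   0.0738] turn 0.05 t 17.3 rows>= 2
delta [ 0.0006 -0.0044  0.0852] turn 0.05 t 17.3 rows>= 3
```

{"name": "jog_arm", "arguments": {"deltas": [[[0.0,-0.001,0.015,0,0.005],[0.0,-0.002,0.03,0,0.005],[0.0005,-0.003,0.045,0,0.005],[0.0005,-0.0035,0.06,0,0.005],[0.0005,-0.004,0.073,0,0.005],[0.0005,-0.004,0.073,0,0.005],[0.0005,-0.004,0.073,0,0.005]]]}}

```text
time_s: 17.92
ee_pos: [512.7, 51.1, 91.0]
ee_rot: [178.4, 0.4, 158.1]
force: [0.1, 0.1, -1.4]
gripper_width: 13.6
```

```bash
python3 - <<'E'
from h import *
st(); snap('scene','s6'); snap('top','t6');
g=gp((584.7,22.0,158),77.7); go(*g,78,158)
E
python3 -c "
import cv2,numpy as np
a=cv2.imread('pics/s6.png');b=cv2.imread('pics/t6.png');cv2.imwrite('pics/sw6.png',np.hstack([cv2.resize(a[170:250,240:345],(400,305)),cv2.resize(b[140:240,150:280],(400,305))]))"
```

```text
t 17.92 p [512.7  51.1  91. ] r [178.42   0.4  158.07] f [ 0.1  0.1 -1.4] w 13.6 q [  4.  20. 110.   2.  49. -65.]
delta [ 0.0013 -0.0006  0.0143] turn 0.04 t 18.0 rows>= 1
```

View pics/sw6.png

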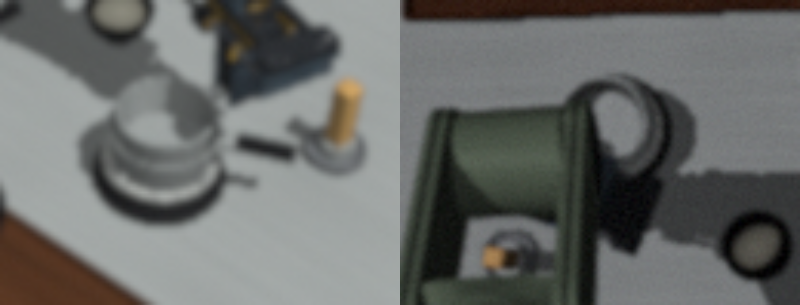

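B is inside A with no contact. I'll lower it the last 12 mm.

{"name": "jog_arm", "arguments": {"deltas": [[[0.0,0.0,0.003,0,0.005],[0.0,0.0,0.006,0,0.005],[0.0,0.0,0.009,0,0.005],[0.0,0.0,0.0115,0,0.005],[0.0,0.0,0.0125,0,0.005],[0.0,0.0,0.0125,0,0.005]]]}}

```text
time_s: 18.52
ee_pos: [513.2, 50.9, 79.8]
ee_rot: [178.4, 0.5, 158.0]
force: [-3.2, 1.8, 5.6]
gripper_width: 13.9
```

```bash
python3 -c "
from h import *
st()"
```

```text
t 18.52 p [513.2  50.9  79.8] r [178.35   0.51 157.98] f [-3.2  1.8  5.6] w 13.9 q [  4.  21. 110.   2.  48. -66.]
```

{"name": "jog_arm", "arguments": {"deltas": [[[0,0,0,0,0.02],[0,0,0,0,0.03],[0,0,0,0,0.035],[0,0,0,0,0.035],[0,0,-0.03,0,0.035],[0,0,-0.07,0,0.035],[-0.03,0,-0.1,0,0.035],[-0.06,0,-0.14,0,0.035],[-0.09,0,-0.17,0,0.035],[-0.1,0,-0.18,0,0.035],[-0.1,0,-0.18,0,0.035],[-0.1,0,-0.18,0,0.035],[-0.1,0,-0.18,0,0.035]]]}}

```text
time_s: 19.6
ee_pos: [601.0, 9.3, 258.1]
ee_rot: [178.5, 0.3, 158.0]
force: [0.4, 0.3, -0.9]
gripper_width: 35.0
```

```bash
python3 - <<'E'
from h import *
st(); fitpan('a',584.6,21.3,113,z0=28); fitpan('b',584.6,21.3,158,z0=33,out='fb2')
go(650,-220,260,0)
E
```

```text
t 19.6 p [601.    9.3 258.1] r [178.45   0.28 157.99] f [ 0.4  0.3 -0.9] w 35.0 q [ -1.  19.  84.   1.  76. -69.]
a fit [579.5  20.2 110.3] cost -334.9
b fit [583.5  20.2 156.6] cost -361.4
delta [-0.1316 -0.1943 -0.0065] turn 158.02 t 19.7 rows>= 23
```

View pics/fb2.png

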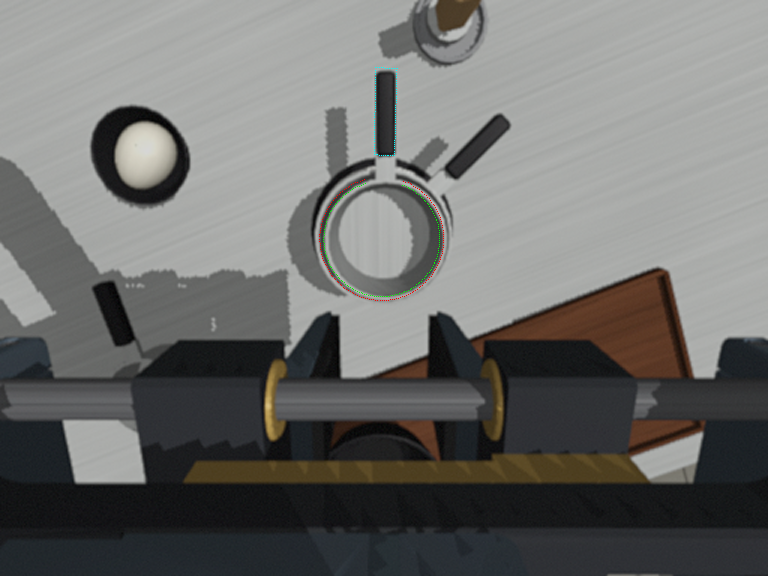

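```bash
python3 - <<'E'
from h import *
go(648,-215,260,180)
E
```

```text
delta [-0.1278 -0.1904 -0.0064] turn -21.98 t 19.7 rows>= 6
```

{"name": "jog_arm", "arguments": {"deltas": [[[-0.02,-0.03,-0.006,-3,0.04],[-0.04,-0.06,-0.006,-7,0.04],[-0.06,-0.09,-0.006,-11,0.04],[-0.08,-0.12,-0.006,-15,0.04],[-0.1,-0.15,-0.006,-19,0.04],[-0.128,-0.19,-0.006,-22,0.04],[-0.128,-0.19,-0.006,-22,0.04],[-0.128,-0.19,-0.006,-22,0.04],[-0.128,-0.19,-0.006,-22,0.04]]]}}

```text
time_s: 20.45
ee_pos: [649.2, -214.4, 260.5]
ee_rot: [178.6, 0.9, 179.9]
force: [0.4, 0.4, 0.4]
gripper_width: 39.9
```

```bash
python3 - <<'E'
from h import *
st(); 
for l in ('pan_c',): print(l,[(round(d['conf'],2),d['xyz']) for d in (snap('wrist','w8'),env.look_for('wrist',l))[1]])
x=fitpan('c',640,-220,180,out='fc')
g=gp(x,72); print(g); go(*g,49,x[2])
E
```

```text
t 20.45 p [ 649.2 -214.4  260.5] r [178.58   0.92 179.93] f [0.4 0.4 0.4] w 39.9 q [ -20.   27.   71.    2.   81. -110.]
pan_c [(0.94, [579.3, 39.9, 61.8]), (0.81, [632.8, -219.6, 19.7]), (0.65, [470.7, -131.4, 36.1]), (0.6, [569.5, -18.9, 57.6]), (0.59, [485.0, -417.8, 26.6])]
c fit [ 639.7 -224.9  168.3] cost -344.9
(np.float64(569.1743079619662), np.float64(-210.31263763097303))
delta [ 0.0843 -0.002   0.2113] turn 11.78 t 20.6 rows>= 6
```

View pics/fc.png

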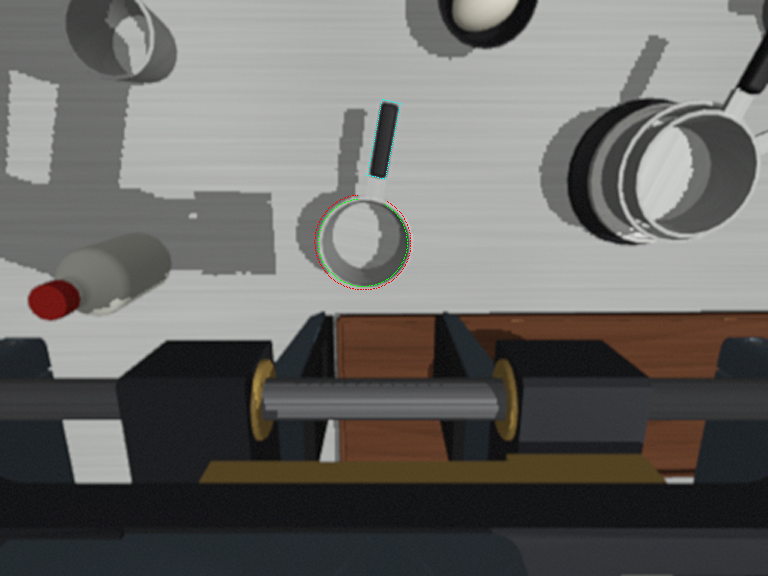

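```bash
python3 - <<'E'
from h import *
c,M=cam('top'); print(unproj(c,M,(358,154),20),unproj(c,M,(363,148),130))
c,M=cam('wrist'); print(unproj(c,M,(40/1.0*0+36,200),130),unproj(c,M,(100,170),10))
E
```

```text
[[ 668.77455403 -443.7919096    20.        ]] [[ 662.99292036 -429.93679539  130.        ]]
[[ 662.39280817 -422.66742286  130.        ]] [[ 657.72341583 -416.89522678   10.        ]]
```

Bottle at y≈-425, which leaves plenty of clearance. Gripping C.

{"name": "jog_arm", "arguments": {"deltas": [[[0.03,0,0.03,6,0.04],[0.06,-0.001,0.06,11.8,0.04],[0.084,-0.001,0.09,11.8,0.04],[0.0843,-0.002,0.13,11.8,0.04],[0.0843,-0.002,0.15,11.8,0.04],[0.0843,-0.002,0.18,11.8,0.04],[0.0843,-0.002,0.2,11.8,0.04],[0.0843,-0.002,0.211,11.8,0.04],[0.0843,-0.002,0.211,11.8,0.04],[0.0843,-0.002,0.211,11.8,0.04]]]}}

```text
time_s: 21.43
ee_pos: [570.1, -211.6, 49.7]
ee_rot: [178.5, 0.8, 168.2]
force: [-0.2, -0.1, 1.1]
gripper_width: 40.0
```

{"name": "jog_arm", "arguments": {"deltas": [[[0,0,0,0,0.03],[0,0,0,0,0.01],[0,0,0,0,0.005],[0,0,0,0,0.005],[0,0,0,0,0.005],[0,0,0,0,0.005],[0,0,0,0,0.005]]]}}

```text
time_s: 22.02
ee_pos: [570.3, -212.5, 50.3]
ee_rot: [178.5, 0.9, 168.2]
force: [-1.8, 0.7, 5.7]
gripper_width: 13.3
```

{"name": "jog_arm", "arguments": {"deltas": [[[0,0,-0.015,0,0.005],[0,0,-0.03,0,0.005],[0,0,-0.06,0,0.005],[0,0,-0.09,0,0.005],[0,0,-0.12,0,0.005],[0,0,-0.13,0,0.005],[0,0,-0.13,0,0.005],[0,0,-0.13,0,0.005]]]}}

```text
time_s: 22.68
ee_pos: [566.5, -215.1, 178.0]
ee_rot: [178.5, 0.7, 168.2]
force: [-0.3, -0.9, -2.3]
gripper_width: 13.7
```

```bash
python3 - <<'E'
from h import *
st(); snap('scene','s7')
g=gp((584.2,21.3,203),72); print(g); go(*g,178,203); 
E
python3 -c "
import cv2,numpy as np
a=cv2.imread('pics/s7.png');cv2.imwrite('pics/sw7.png',cv2.resize(a[100:300,150:412],(600,458)))"
```

```text
t 22.68 p [ 566.5 -215.1  178. ] r [178.48   0.68 168.18] f [-0.3 -0.9 -2.3] w 13.7 q [ -23.   23.   90.    2.   66. -102.]
(np.float64(517.9236505514243), np.float64(-6.832641251227695))
delta [0.0896 0.1937 0.0033] turn -34.82 t 22.7 rows>= 6
```

View pics/sw7.png

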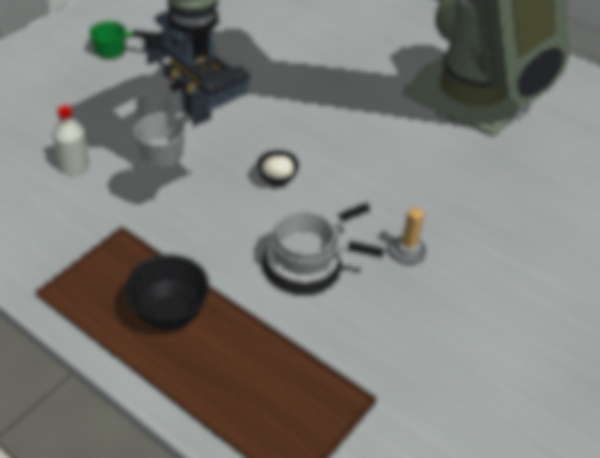

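{"name": "jog_arm", "arguments": {"deltas": [[[0.009,0.02,0,-4,0.005],[0.018,0.04,0,-8,0.005],[0.028,0.06,0,-12,0.005],[0.038,0.08,0,-16,0.005],[0.048,0.1,0,-20,0.005],[0.058,0.125,0.0,-24,0.005],[0.068,0.15,0.0,-28,0.005],[0.078,0.17,0.0,-32,0.005],[0.088,0.193,0.0,-34.8,0.005],[0.088,0.193,0.0,-34.8,0.005],[0.088,0.193,0.0,-34.8,0.005],[0.088,0.193,0.0,-34.8,0.005],[0.088,0.193,0.0,-34.8,0.005]]]}}

```text
time_s: 23.82
ee_pos: [520.4, -9.2, 182.0]
ee_rot: [179.2, 1.4, -157.1]
force: [-0.2, -1.0, -0.8]
gripper_width: 13.5
```

```bash
python3 - <<'E'
from h import *
st()
g=gp((584.0,21.0,203),70.5); print(g); go(*g,101,203)
E
```

```text
t 23.82 p [520.4  -9.2 182. ] r [ 179.18    1.4  -157.08] f [-0.2 -1.  -0.8] w 13.5 q [  -3.   15.  102.    2.   62. -117.]
(np.float64(519.104407831603), np.float64(-6.546544558493785))
delta [0.0021 0.0018 0.081 ] turn -0.08 t 23.8 rows>= 2
```

{"name": "jog_arm", "arguments": {"deltas": [[[0.0,0.0005,0.015,0,0.005],[0.001,0.001,0.03,0,0.005],[0.001,0.0015,0.045,0,0.005],[0.002,0.0018,0.06,0,0.005],[0.002,0.0018,0.075,0,0.005],[0.002,0.0018,0.08,0,0.005],[0.002,0.0018,0.08,0,0.005],[0.002,0.0018,0.08,0,0.005]]]}}

```text
time_s: 24.48
ee_pos: [519.9, -6.3, 103.1]
ee_rot: [179.2, 1.5, -157.1]
force: [-0.3, -0.2, -1.6]
gripper_width: 13.3
```

```bash
python3 - <<'E'
from h import *
st(); snap('scene','s8'); snap('top','t8');
g=gp((584.0,21.0,203),70.5); go(*g,88,203)
E
python3 -c "
import cv2,numpy as np
a=cv2.imread('pics/s8.png');b=cv2.imread('pics/t8.png');cv2.imwrite('pics/sw8.png',np.hstack([cv2.resize(a[170:250,240:345],(400,305)),cv2.resize(b[140:240,150:280],(400,305))]))"
```

```text
t 24.48 p [519.9  -6.3 103.1] r [ 179.22    1.5  -157.07] f [-0.3 -0.2 -1.6] w 13.3 q [  -3.   20.  108.    2.   51. -117.]
delta [ 0.0018 -0.0002  0.0158] turn -0.04 t 24.6 rows>= 1
```

View pics/sw8.png

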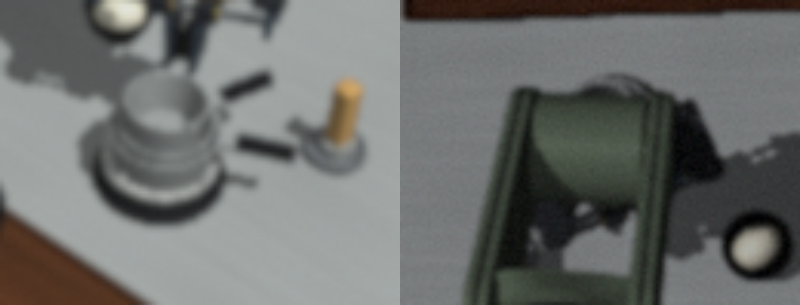

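{"name": "jog_arm", "arguments": {"deltas": [[[0.0005,0.0,0.004,0,0.005],[0.001,0.0,0.008,0,0.005],[0.001,0.0,0.011,0,0.005],[0.0012,0.0,0.0135,0,0.005],[0.0012,0.0,0.0145,0,0.005],[0.0012,0.0,0.0145,0,0.005]]]}}

```text
time_s: 25.08
ee_pos: [518.5, -5.8, 88.2]
ee_rot: [179.2, 1.5, -157.0]
force: [-0.9, 0.4, -1.5]
gripper_width: 13.4
```

```bash
python3 -c "
from h import *
st()"
```

```text
t 25.08 p [518.5  -5.8  88.2] r [ 179.19    1.47 -157.01] f [-0.9  0.4 -1.5] w 13.4 q [  -3.   21.  109.    2.   49. -117.]
```

{"name": "jog_arm", "arguments": {"deltas": [[[0,0,0.001,0,0.005],[0,0,0.002,0,0.005],[0,0,0.002,0,0.005],[0,0,0.002,0,0.005]]]}}

```text
time_s: 25.42
ee_pos: [518.7, -5.8, 87.4]
ee_rot: [179.2, 1.5, -157.0]
force: [-2.9, -0.1, 5.8]
gripper_width: 13.5
```

```bash
python3 -c "
from h import *
st()"
```

```text
t 25.42 p [518.7  -5.8  87.4] r [ 179.22    1.52 -157.01] f [-2.9 -0.1  5.8] w 13.5 q [  -3.   21.  109.    2.   49. -117.]
```

In contact now. Release and look.

{"name": "jog_arm", "arguments": {"deltas": [[[0,0,0,0,0.02],[0,0,0,0,0.03],[0,0,0,0,0.035],[0,0,0,0,0.035],[0,0,-0.03,0,0.035],[0,0,-0.07,0,0.035],[-0.03,0,-0.1,0,0.035],[-0.06,0,-0.14,0,0.035],[-0.09,0,-0.17,0,0.035],[-0.095,0,-0.175,0,0.035],[-0.095,0,-0.175,0,0.035],[-0.095,0,-0.175,0,0.035],[-0.095,0,-0.175,0,0.035]]]}}

```text
time_s: 26.5
ee_pos: [601.3, 27.0, 262.0]
ee_rot: [179.1, 1.3, -157.0]
force: [-0.5, -0.0, 0.1]
gripper_width: 35.0
```

```bash
python3 - <<'E'
from h import *
st(); fitpan('a',584.6,21.3,113,z0=28); fitpan('b',584,21,158,z0=33); fitpan('c',584,21,203,z0=38,out='fc2')
go(400,-405,260,0); go(492,-405,260,180)
E
```

```text
t 26.5 p [601.3  27.  262. ] r [ 179.13    1.28 -157.02] f [-0.5 -0.   0.1] w 35.0 q [   1.   19.   84.    1.   76. -112.]
a fit [575.6  16.2 107.5] cost -342.9
b fit [582.4  15.3 153.7] cost -346.0
c fit [584.2  23.4 203.4] cost -361.4
delta [ 0.3539 -0.319  -0.0106] turn -157.04 t 26.6 rows>= 22
delta [ 0.2692 -0.3549 -0.0092] turn 22.96 t 26.6 rows>= 11
```

View pics/fc2.png

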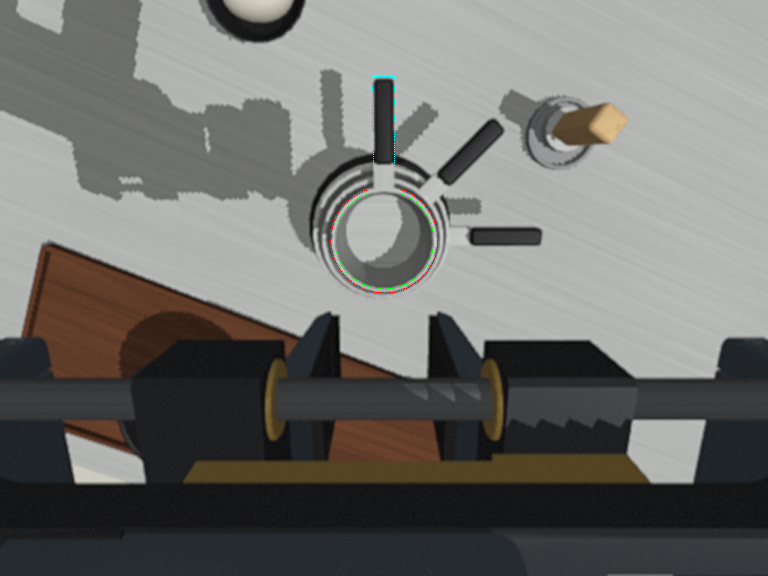

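C is at (584.2, 23.4) and 203.4°, and the fan is clean. D needs the gripper flipped (yaw≈0) because of the wrist range, so I turn in the positive sense over two calls.

{"name": "jog_arm", "arguments": {"deltas": [[[0.018,-0.016,-0.01,7,0.04],[0.036,-0.032,-0.01,14,0.04],[0.054,-0.048,-0.01,21,0.04],[0.072,-0.064,-0.01,28,0.04],[0.09,-0.08,-0.01,35,0.04],[0.108,-0.096,-0.01,42,0.04],[0.126,-0.112,-0.01,49,0.04],[0.144,-0.128,-0.01,56,0.04],[0.162,-0.144,-0.01,63,0.04],[0.18,-0.16,-0.01,70,0.04],[0.198,-0.176,-0.01,77,0.04],[0.216,-0.192,-0.01,84,0.04],[0.234,-0.208,-0.01,91,0.04],[0.252,-0.224,-0.01,98,0.04],[0.27,-0.24,-0.01,105,0.04],[0.288,-0.256,-0.01,112,0.04],[0.306,-0.272,-0.01,119,0.04],[0.324,-0.288,-0.01,126,0.04],[0.345,-0.315,-0.01,133,0.04],[0.345,-0.315,-0.01,140,0.04]]]}}

```text
time_s: 28.32
ee_pos: [405.8, -401.8, 259.3]
ee_rot: [179.7, -1.5, 62.4]
force: [-0.1, -0.2, 0.7]
gripper_width: 39.8
```

```bash
python3 - <<'E'
from h import *
st(); go(410,-405,260,0)
E
```

```text
t 28.32 p [ 405.8 -401.8  259.3] r [179.7   -1.5   62.41] f [-0.1 -0.2  0.7] w 39.8 q [-47.  17.  87.   2.  76. -20.]
delta [-0.0009  0.0051 -0.0007] turn 62.41 t 28.3 rows>= 9
```

{"name": "jog_arm", "arguments": {"deltas": [[[0,0.005,0,7,0.04],[0,0.005,0,14,0.04],[0,0.005,0,21,0.04],[0,0.005,0,28,0.04],[0,0.005,0,35,0.04],[0,0.005,0,42,0.04],[0,0.005,0,49,0.04],[0,0.005,0,56,0.04],[0,0.005,0,62,0.04],[0,0.005,0,62,0.04],[0,0.005,0,62,0.04],[0,0.005,0,62,0.04]]]}}

```text
time_s: 29.32
ee_pos: [412.3, -399.6, 260.2]
ee_rot: [-178.7, -1.1, 1.1]
force: [-0.5, -0.3, -0.4]
gripper_width: 40.5
```

```bash
python3 - <<'E'
from h import *
st(); snap('wrist','w9'); print([(round(d['conf'],2),d['xyz']) for d in env.look_for('wrist','pan_d')])
x=fitpan('d',486,-405,180,out='fd')
E
```

```text
t 29.32 p [ 412.3 -399.6  260.2] r [-178.67   -1.07    1.1 ] f [-0.5 -0.3 -0.4] w 40.5 q [-46.  17.  87.   2.  76.  42.]
[(0.82, [367.1, -654.7, 26.1]), (0.65, [483.1, -403.3, 35.2])]
d fit [ 487.6 -401.6  179.5] cost -341.7
```

View pics/fd.png

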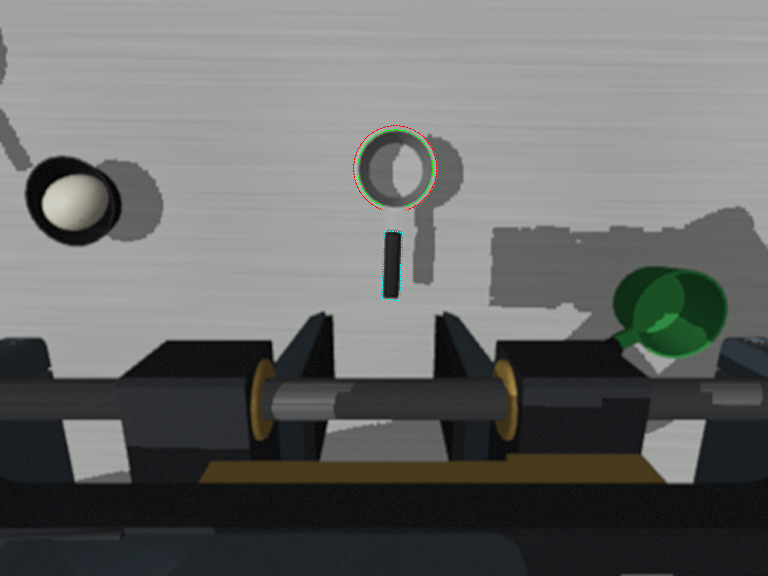

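```bash
python3 - <<'E'
from h import *
g=gp((487.6,-401.6,179.5),66); print(g); go(*g,54,-.5)
E
```

```text
(np.float64(421.6025130777647), np.float64(-401.02404865710736))
delta [0.005  0.0061 0.2065] turn 1.54 t 29.5 rows>= 5
```

{"name": "jog_arm", "arguments": {"deltas": [[[0.004,0.003,0.03,1.5,0.04],[0.004,0.004,0.06,1.5,0.04],[0.0045,0.005,0.09,1.5,0.04],[0.005,0.0055,0.12,1.5,0.04],[0.005,0.006,0.15,1.5,0.04],[0.005,0.006,0.18,1.5,0.04],[0.005,0.006,0.206,1.5,0.04],[0.005,0.006,0.206,1.5,0.04],[0.005,0.006,0.206,1.5,0.04]]]}}

```text
time_s: 30.22
ee_pos: [421.3, -400.5, 53.8]
ee_rot: [-178.6, -1.0, -0.5]
force: [0.6, 0.2, 0.5]
gripper_width: 40.1
```

{"name": "jog_arm", "arguments": {"deltas": [[[0,0,0,0,0.03],[0,0,0,0,0.01],[0,0,0,0,0.005],[0,0,0,0,0.005],[0,0,0,0,0.005],[0,0,0,0,0.005],[0,0,0,0,0.005]]]}}

```text
time_s: 30.8
ee_pos: [422.1, -401.7, 55.9]
ee_rot: [-178.8, -1.2, -0.5]
force: [-2.0, -1.0, 5.6]
gripper_width: 13.5
```

{"name": "jog_arm", "arguments": {"deltas": [[[0,0,-0.015,0,0.005],[0,0,-0.03,0,0.005],[0,0,-0.06,0,0.005],[0,0,-0.09,0,0.005],[0,0,-0.12,0,0.005],[0,0,-0.135,0,0.005],[0,0,-0.135,0,0.005],[0,0,-0.135,0,0.005]]]}}

```text
time_s: 31.47
ee_pos: [419.0, -403.9, 189.5]
ee_rot: [-178.7, -1.1, -0.5]
force: [0.3, -0.2, -1.3]
gripper_width: 13.4
```

```bash
python3 - <<'E'
from h import *
st(); snap('scene','s9'); snap('wrist','w10')
g=gp((584,22,248),66); print(g); go(*g,190,68); 
E
python3 -c "
import cv2,numpy as np
a=cv2.imread('pics/s9.png');b=cv2.imread('pics/w10.png');cv2.imwrite('pics/sw9.png',np.hstack([cv2.resize(a[80:240,130:340],(400,305)),cv2.resize(b,(400,305))]))"
```

```text
t 31.47 p [ 419.  -403.9  189.5] r [-178.69   -1.07   -0.51] f [ 0.3 -0.2 -1.3] w 13.4 q [-46.  21.  92.   2.  67.  44.]
(np.float64(559.2759648345498), np.float64(-39.194134401407965))
delta [ 0.1378 -0.3651  0.0092] turn -68.51 t 31.6 rows>= 10
```

View pics/sw9.png

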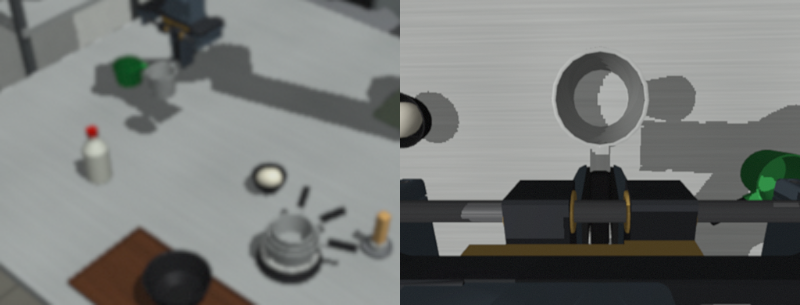

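{"name": "jog_arm", "arguments": {"deltas": [[[0.007,-0.018,0,-3,0.005],[0.016,-0.04,0,-7,0.005],[0.026,-0.07,0,-12,0.005],[0.037,-0.1,0,-18,0.005],[0.048,-0.13,0,-24,0.005],[0.06,-0.16,0,-30,0.005],[0.071,-0.19,0,-36,0.005],[0.083,-0.22,0,-42,0.005],[0.094,-0.25,0,-48,0.005],[0.106,-0.28,0,-54,0.005],[0.117,-0.31,0,-60,0.005],[0.128,-0.34,0,-65,0.005],[0.138,-0.364,0,-68.5,0.005],[0.138,-0.364,0,-68.5,0.005],[0.138,-0.364,0,-68.5,0.005],[0.138,-0.364,0,-68.5,0.005],[0.138,-0.364,0,-68.5,0.005]]]}}

```text
time_s: 32.98
ee_pos: [559.5, -42.3, 199.5]
ee_rot: [179.6, -1.6, 67.9]
force: [0.0, 0.6, -1.3]
gripper_width: 13.5
```

```bash
python3 - <<'E'
from h import *
st(); snap('wrist','w11')
g=gp((584.5,22.5,248),65.5); print(g); go(*g,112,68)
E
```

```text
t 32.98 p [559.5 -42.3 199.5] r [179.61  -1.56  67.92] f [ 0.   0.6 -1.3] w 13.5 q [-6. 18. 95.  2. 66. 15.]
(np.float64(559.9632681312578), np.float64(-38.23054247412457))
delta [ 0.0016 -0.0019  0.0879] turn -0.09 t 33.0 rows>= 3
```

View pics/w11.png

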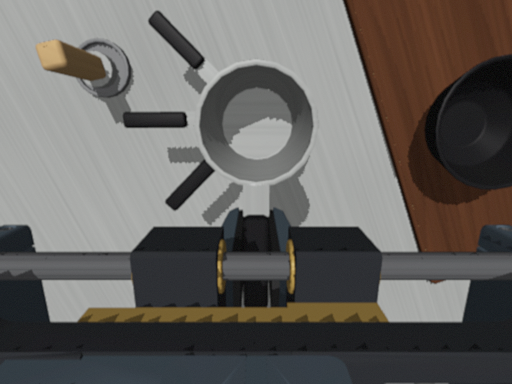

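{"name": "jog_arm", "arguments": {"deltas": [[[0.0,0,0.015,0,0.005],[0.0005,-0.0005,0.03,0,0.005],[0.001,-0.001,0.045,0,0.005],[0.001,-0.0015,0.06,0,0.005],[0.0015,-0.0018,0.075,0,0.005],[0.0015,-0.0018,0.088,0,0.005],[0.0015,-0.0018,0.088,0,0.005],[0.0015,-0.0018,0.088,0,0.005]]]}}

```text
time_s: 33.7
ee_pos: [560.2, -38.1, 112.2]
ee_rot: [179.6, -1.6, 67.9]
force: [0.3, -0.3, -0.5]
gripper_width: 13.4
```

```bash
python3 - <<'E'
from h import *
st(); snap('scene','s12'); snap('wrist','w12')
g=gp((584.5,22.5,248),65.5); print(g); go(*g,99,68)
E
python3 -c "
import cv2,numpy as np
a=cv2.imread('pics/s12.png');b=cv2.imread('pics/w12.png');cv2.imwrite('pics/sw12.png',np.hstack([cv2.resize(a[170:250,240:345],(400,305)),cv2.resize(b,(400,305))]))"
```

```text
t 33.7 p [560.2 -38.1 112.2] r [179.58  -1.59  67.92] f [ 0.3 -0.3 -0.5] w 13.4 q [ -6.  23. 102.   2.  55.  15.]
(np.float64(559.9632681312578), np.float64(-38.23054247412457))
delta [-0.0012 -0.0013  0.0144] turn -0.05 t 33.8 rows>= 1
```

View pics/sw12.png

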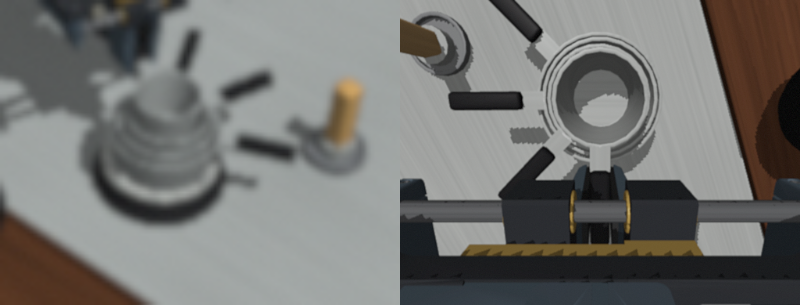

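D is concentric inside C. I'll lower it the rest of the way.

{"name": "jog_arm", "arguments": {"deltas": [[[-0.0003,-0.0005,0.004,0,0.005],[-0.0005,-0.001,0.008,0,0.005],[-0.0005,-0.001,0.011,0,0.005],[-0.001,-0.001,0.014,0,0.005],[-0.001,-0.001,0.015,0,0.005],[-0.001,-0.001,0.015,0,0.005]]]}}

```text
time_s: 34.3
ee_pos: [559.9, -37.7, 98.0]
ee_rot: [179.5, -1.6, 68.0]
force: [-0.6, 0.0, 5.3]
gripper_width: 13.7
```

```bash
python3 -c "
from h import *
st()"
```

```text
t 34.3 p [559.9 -37.7  98. ] r [179.47  -1.62  68.01] f [-0.6  0.   5.3] w 13.7 q [ -6.  23. 103.   2.  53.  15.]
```

{"name": "jog_arm", "arguments": {"deltas": [[[0,0,0,0,0.02],[0,0,0,0,0.03],[0,0,0,0,0.035],[0,0,0,0,0.035],[0,0,-0.03,0,0.035],[0,0,-0.07,0,0.035],[0,0,-0.1,0,0.035],[0,0,-0.14,0,0.035],[0,0,-0.18,0,0.035],[0,0,-0.2,0,0.035],[0,0,-0.2,0,0.035],[0,0,-0.2,0,0.035]]]}}

```text
time_s: 35.3
ee_pos: [556.3, -42.2, 298.4]
ee_rot: [179.4, -1.7, 68.0]
force: [-0.5, -0.0, -0.3]
gripper_width: 35.3
```

```bash
python3 - <<'E'
from h import *
st(); fitpan('d',584.5,22.5,248,z0=43,out='fd2'); fitpan('c',584,23,203,z0=38)
c,M=cam('wrist'); im=snap('wrist','w13')
# handle-only check
g=cv2.cvtColor(im,cv2.COLOR_RGB2GRAY)
n,l,s,ce=cv2.connectedComponentsWithStats((g<50).astype(np.uint8))
for k,z,a in (('a',28,113),('b',33,158),('c',38,203),('d',43,248)):
    r=(PAN[k][2]+PAN[k][3])/2; e=gp((584.5,22,a),r); zz=z+PAN[k][4]+5
    u=proj(c,M,[*e,zz])[0]; i=l[int(u[1]),int(u[0])]; w=unproj(c,M,ce[i],zz)[0]
    d=w[:2]-[584.5,22]; print(k,s[i][4],'centre of grip at r',np.hypot(*d).round(1),'exp',r,'ang',(np.degrees(np.arctan2(d[1],d[0]))%360).round(1))
E
```

```text
t 35.3 p [556.3 -42.2 298.4] r [179.36  -1.66  68.01] f [-0.5 -0.  -0.3] w 35.3 q [-6. 14. 86.  1. 79. 15.]
d fit [585.2  23.5 247.1] cost -388.2
c fit [587.5  21.3 201.1] cost -380.0
a 149853 centre of grip at r 66.0 exp 95.5 ang 230.9
b 149853 centre of grip at r 64.3 exp 88.5 ang 230.8
c 396 centre of grip at r 79.7 exp 81.5 ang 202.4
d 447 centre of grip at r 70.7 exp 74.5 ang 247.2
```

View pics/fd2.png

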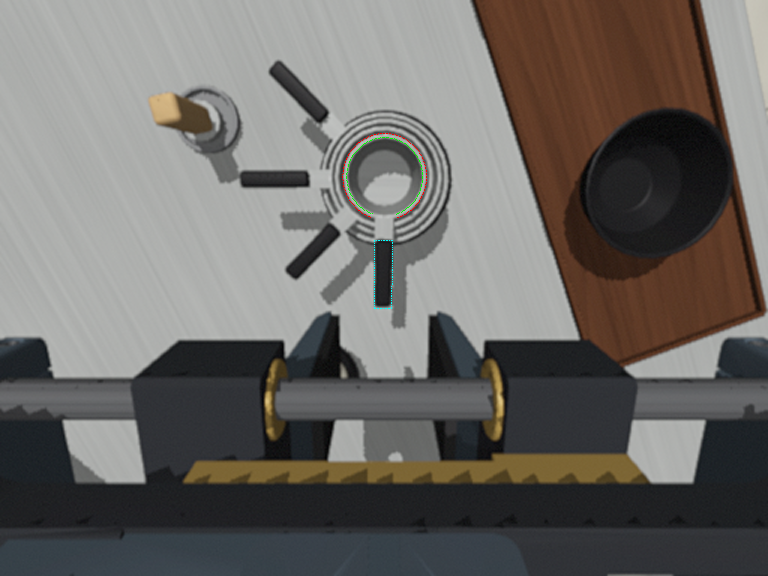

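All four pans are concentric and fanned. Now the tamper: I'll look at it closely first.

```bash
python3 - <<'E'
from h import *
go(442,102,270,68)
E
```

```text
delta [ 0.0904 -0.159   0.027 ] turn 0.0 t 35.5 rows>= 5
```

{"name": "jog_arm", "arguments": {"deltas": [[[0.015,-0.03,0.005,0,0.045],[0.035,-0.06,0.01,0,0.045],[0.055,-0.09,0.015,0,0.045],[0.075,-0.125,0.02,0,0.045],[0.09,-0.159,0.027,0,0.045],[0.09,-0.159,0.027,0,0.045],[0.09,-0.159,0.027,0,0.045],[0.09,-0.159,0.027,0,0.045]]]}}

```text
time_s: 36.12
ee_pos: [442.9, 101.3, 270.8]
ee_rot: [179.5, -1.6, 68.0]
force: [0.2, 0.0, 1.2]
gripper_width: 44.9
```

```bash
python3 - <<'E'
from h import *
st(); im=snap('wrist','w14'); c,M=cam('wrist')
u=proj(c,M,[453.4,130.4,10])[0]; print(u)
x0,y0=max(0,int(u[0]-50)),max(0,int(u[1]-60))
cv2.imwrite('pics/z14.png',cv2.resize(im[y0:y0+100,x0:x0+100,::-1],None,fx=6,fy=6,interpolation=cv2.INTER_NEAREST)); print(x0,y0)
fitcirc([(30,10)],453.4,130.4); fitcirc([(30,10),(26,10)],453.4,130.4)
E
```

```text
t 36.12 p [442.9 101.3 270.8] r [179.54  -1.56  68.04] f [0.2 0.  1.2] w 44.9 q [ 11.   5. 101.   1.  73.  32.]
[253.18350257 148.52042705]
203 88
circ [452.2 132.1] -104.9
circ [452.7 131.4] -77.8
```

View pics/z14.png

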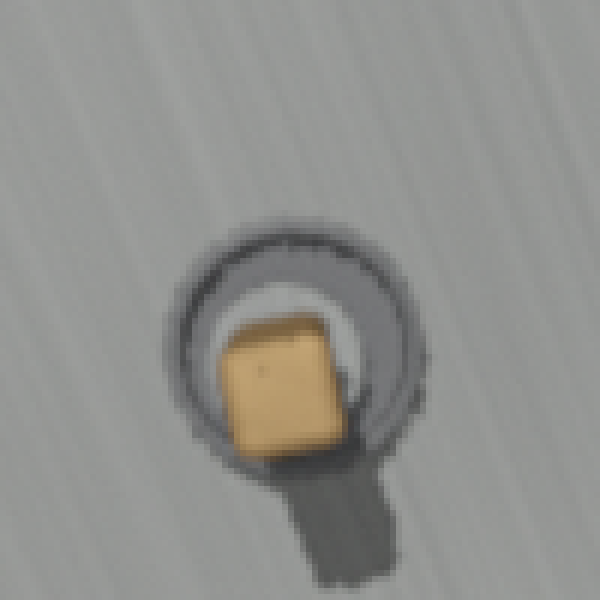

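```bash
python3 - <<'E'
from h import *
c,M=cam('wrist'); im=env.grab_frame('wrist').astype(int)
m=((im[:,:,0]>170)&(im[:,:,0]-im[:,:,2]>50)).astype(np.uint8)
n,l,s,ce=cv2.connectedComponentsWithStats(m); i=1+np.argmax([s[k][4] if abs(ce[k][0]-250)<30 and ce[k][1]<220 else 0 for k in range(1,n)])
ys,xs=np.where(l==i); w=unproj(c,M,np.c_[xs,ys],90)[:,:2].astype(np.float32)
print(cv2.minAreaRect(w), w.mean(0))
q=np.array([(222,352),(332,343),(345,445),(237,458)])/6+[203,88]-.5
w2=unproj(c,M,q,90)[:,:2]; print(w2.round(1),w2.mean(0)); d=np.diff(w2,axis=0); print(np.degrees(np.arctan2(d[:,1],d[:,0]))%90,np.hypot(*d.T))
E
```

```text
((449.7749328613281, 134.76229858398438), (17.32703399658203, 17.734880447387695), 80.40367126464844) [449.64746 134.91077]
[[443.4 144.9]
 [462.9 138.8]
 [458.1 120.4]
 [438.4 125.7]] [450.69863753 132.46272324]
[72.50930682 75.33393142 74.74021702] [20.38035899 19.06093585 20.35852581]
```

```bash
python3 - <<'E'
from h import *
go(451,132.5,130,74.5);go(451,132.5,74,74.5)
E
```

```text
delta [ 0.0283 -0.0064  0.1422] turn -6.59 t 36.3 rows>= 4
delta [ 0.0267 -0.0068  0.1981] turn -6.59 t 36.3 rows>= 5
```

{"name": "jog_arm", "arguments": {"deltas": [[[0.01,-0.002,0.02,-3,0.05],[0.02,-0.004,0.05,-6.6,0.05],[0.028,-0.0064,0.08,-6.6,0.05],[0.028,-0.0064,0.11,-6.6,0.05],[0.028,-0.0064,0.14,-6.6,0.05],[0.028,-0.0064,0.14,-6.6,0.05],[0.028,-0.0064,0.14,-6.6,0.05],[0.028,-0.0064,0.14,-6.6,0.05]]]}}

```text
time_s: 36.98
ee_pos: [451.5, 132.9, 133.8]
ee_rot: [179.2, -1.6, 74.6]
force: [0.7, 0.7, -0.6]
gripper_width: 50.1
```

```bash
python3 - <<'E'
from h import *
st(); snap('wrist','w15'); go(451,132.5,74,74.5)
E
```

```text
t 36.98 p [451.5 132.9 133.8] r [179.19  -1.62  74.55] f [ 0.7  0.7 -0.6] w 50.1 q [ 14.  13. 112.   1.  53.  29.]
delta [-0.0025 -0.0015  0.0602] turn 0.07 t 37.0 rows>= 2
```

View pics/w15.png

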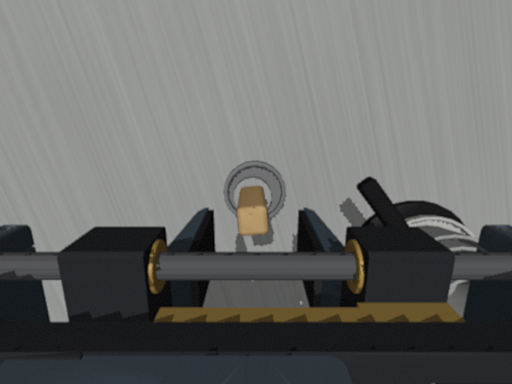

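```bash
python3 - <<'E'
from h import *
fitcirc([(30,10)],452,131.5,out='fr2'); fitcirc([(26,10)],452,131.5,rng=6)
E
```

```text
circ [452.7 135.5] -76.3
circ [455.9 132.8] -61.0
```

{"name": "jog_arm", "arguments": {"deltas": [[[-0.001,-0.0005,0.015,0,0.05],[-0.0015,-0.001,0.03,0,0.05],[-0.002,-0.001,0.045,0,0.05],[-0.0025,-0.001,0.06,0,0.05],[-0.0025,-0.001,0.06,0,0.05],[-0.0025,-0.001,0.06,0,0.03],[-0.0025,-0.001,0.06,0,0.015],[-0.0025,-0.001,0.06,0,0.012],[-0.0025,-0.001,0.06,0,0.012],[-0.0025,-0.001,0.06,0,0.012],[-0.0025,-0.001,0.06,0,0.012],[-0.0025,-0.001,0.06,0,0.012]]], "grip_force": 60}}

```text
time_s: 38.13
ee_pos: [449.8, 132.4, 73.3]
ee_rot: [179.3, -1.6, 74.6]
force: [-1.8, -0.8, 6.6]
gripper_width: 22.1
```

```bash
python3 - <<'E'
from h import *
st()
E
```

```text
t 38.13 p [449.8 132.4  73.3] r [179.26  -1.59  74.6 ] f [-1.8 -0.8  6.6] w 22.1 q [ 14.  18. 117.   1.  44.  29.]
```

View pics/fr2.png

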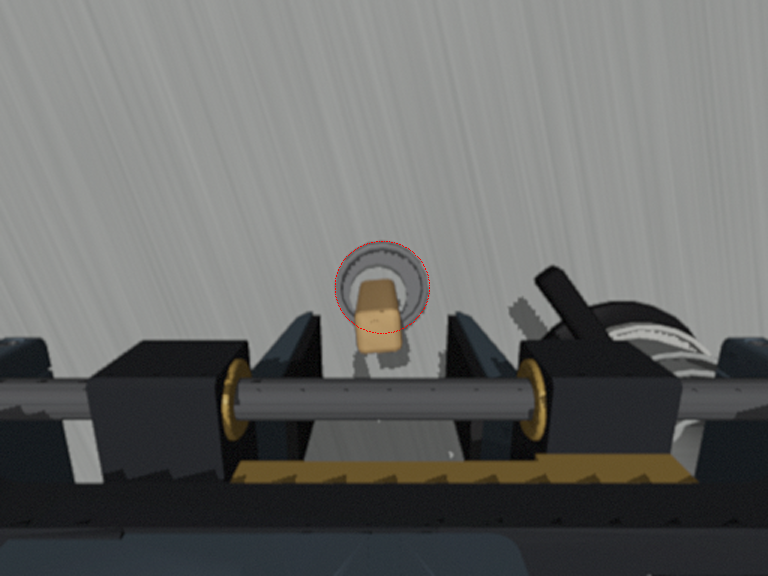

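{"name": "jog_arm", "arguments": {"deltas": [[[0,0,-0.015,0,0.012],[0,0,-0.03,0,0.012],[0,0,-0.06,0,0.012],[0,0,-0.09,0,0.012],[0,0,-0.12,0,0.012],[0,0,-0.14,0,0.012],[0,0,-0.14,0,0.012],[0,0,-0.14,0,0.012]]]}}

```text
time_s: 38.8
ee_pos: [447.0, 129.0, 212.6]
ee_rot: [179.2, -1.6, 74.6]
force: [-0.8, -0.8, -2.4]
gripper_width: 21.9
```

```bash
python3 - <<'E'
from h import *
st(); go(585.0,23.3,212,74.6)
E
```

```text
t 38.8 p [447.  129.  212.6] r [179.23  -1.6   74.61] f [-0.8 -0.8 -2.4] w 21.9 q [ 14.   8. 106.   1.  64.  29.]
delta [-0.0653  0.1611  0.001 ] turn 0.01 t 38.8 rows>= 5
```

{"name": "jog_arm", "arguments": {"deltas": [[[-0.006,0.015,0,0,0.012],[-0.014,0.035,0,0,0.012],[-0.024,0.06,0,0,0.012],[-0.035,0.087,0,0,0.012],[-0.046,0.114,0,0,0.012],[-0.056,0.14,0,0,0.012],[-0.0653,0.161,0,0,0.012],[-0.0653,0.161,0,0,0.012],[-0.0653,0.161,0,0,0.012],[-0.0653,0.161,0,0,0.012]]]}}

```text
time_s: 39.63
ee_pos: [583.3, 23.5, 210.2]
ee_rot: [179.6, -1.5, 74.6]
force: [-0.4, -0.1, -1.8]
gripper_width: 21.9
```

```bash
python3 - <<'E'
from h import *
st(); go(585.0,23.3,180,74.6); go(585,23.3,130,74.6); snap('wrist','w16'); snap('top','t16')
E
python3 -c "
import cv2,numpy as np
a=cv2.imread('pics/t16.png');b=cv2.imread('pics/w16.png');cv2.imwrite('pics/sw16.png',np.hstack([cv2.resize(a[140:240,150:280],(400,305)),cv2.resize(b,(400,305))]))"
```

```text
t 39.63 p [583.3  23.5 210.2] r [179.58  -1.49  74.59] f [-0.4 -0.1 -1.8] w 21.9 q [ 0. 19. 91.  1. 69. 15.]
delta [-0.0006  0.0015  0.0302] turn -0.01 t 39.6 rows>= 1
delta [-0.0019  0.0011  0.0802] turn -0.01 t 39.6 rows>= 2
```

View pics/sw16.png

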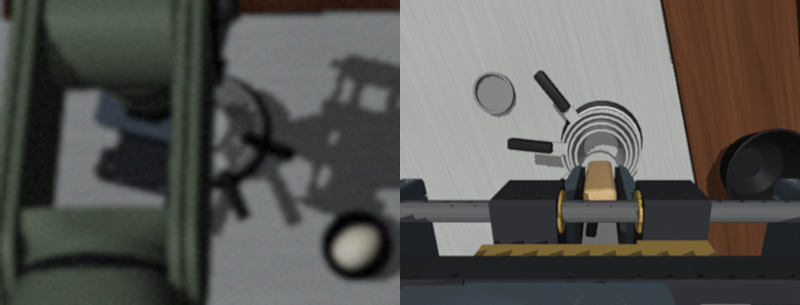

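```bash
python3 - <<'E'
from h import *
fitcirc([(30,10)],452,131.5,out='fr3',rng=8); fitcirc([(30,10),(26,10)],452,131.5,rng=8)
E
```

```text
circ [455.6 130.9] -129.8
circ [455.4 131.5] -110.4
```

{"name": "jog_arm", "arguments": {"deltas": [[[-0.0005,0.001,0.01,0,0.012],[-0.0006,0.0015,0.02,0,0.012],[-0.001,0.0015,0.035,0,0.012],[-0.0015,0.0013,0.05,0,0.012],[-0.0018,0.0012,0.065,0,0.012],[-0.0019,0.0011,0.08,0,0.012],[-0.0019,0.0011,0.08,0,0.012],[-0.0019,0.0011,0.08,0,0.012]]]}}

```text
time_s: 40.5
ee_pos: [585.9, 23.1, 131.1]
ee_rot: [179.5, -1.5, 74.6]
force: [0.6, -0.3, -1.3]
gripper_width: 21.8
```

```bash
python3 - <<'E'
from h import *
st(); snap('wrist','w17'); snap('scene','s17')
E
python3 -c "
import cv2,numpy as np
a=cv2.imread('pics/s17.png');b=cv2.imread('pics/w17.png');cv2.imwrite('pics/sw17.png',np.hstack([cv2.resize(a[150:250,230:360],(400,305)),cv2.resize(b[100:300,150:412],(400,305))]))"
```

```text
t 40.5 p [585.9  23.1 131.1] r [179.48  -1.51  74.61] f [ 0.6 -0.3 -1.3] w 21.8 q [ 0. 23. 97.  2. 59. 15.]
```

View pics/sw17.png

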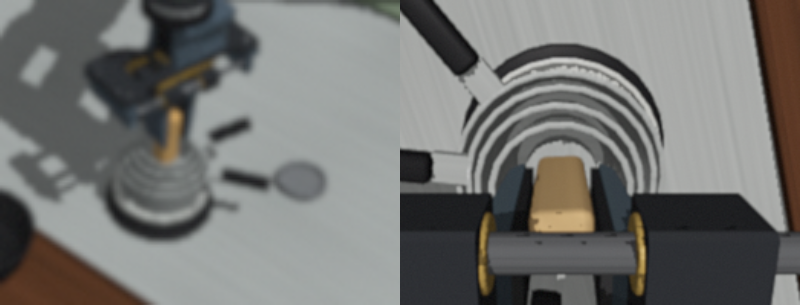

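The tamper's foot is inside D. I'll lower it until it touches.

{"name": "jog_arm", "arguments": {"deltas": [[[0,0,0.003,0,0.012],[0,0,0.006,0,0.012],[0,0,0.009,0,0.012],[0,0,0.012,0,0.012],[0,0,0.015,0,0.012],[0,0,0.017,0,0.012],[0,0,0.017,0,0.012],[0,0,0.017,0,0.012]]]}}

```text
time_s: 41.27
ee_pos: [587.2, 23.4, 116.0]
ee_rot: [179.3, -1.6, 74.6]
force: [-1.8, -1.0, 2.8]
gripper_width: 22.0
```

```bash
python3 -c "
from h import *
st()"
```

```text
t 41.27 p [587.2  23.4 116. ] r [179.3   -1.56  74.61] f [-1.8 -1.   2.8] w 22.0 q [ 0. 24. 98.  2. 56. 15.]
```

{"name": "jog_arm", "arguments": {"deltas": [[[0,-0.0005,0.003,0,0.012],[0,-0.001,0.006,0,0.012],[0,-0.001,0.009,0,0.012],[0,-0.001,0.012,0,0.012],[0,-0.001,0.012,0,0.012],[0,-0.001,0.012,0,0.012]]]}}

```text
time_s: 41.77
ee_pos: [587.1, 23.6, 105.3]
ee_rot: [179.2, -1.6, 74.6]
force: [-2.4, -1.5, 10.4]
gripper_width: 21.6
```

```bash
python3 -c "
from h import *
st()"
```

```text
t 41.77 p [587.1  23.6 105.3] r [179.16  -1.56  74.62] f [-2.4 -1.5 10.4] w 21.6 q [ 0. 25. 99.  2. 55. 15.]
```

{"name": "jog_arm", "arguments": {"deltas": [[[0,0,0.001,0,0.012],[0,0,0.002,0,0.012],[0,0,0.003,0,0.012],[0,0,0.003,0,0.012],[0,0,0.003,0,0.012]]]}}

```text
time_s: 42.18
ee_pos: [587.4, 23.7, 105.1]
ee_rot: [179.1, -1.6, 74.6]
force: [-6.1, -1.8, 25.8]
gripper_width: 21.8
```

```bash
python3 -c "
from h import *
st()"
```

```text
t 42.18 p [587.4  23.7 105.1] r [179.08  -1.59  74.62] f [-6.1 -1.8 25.8] w 21.8 q [ 0. 25. 99.  2. 55. 15.]
```

The force rose from 10 to 26 N while z stayed at 105.1, so the plate is on its stop. I'll hold briefly and look.

{"name": "jog_arm", "arguments": {"deltas": [[[0,0,0.0005,0,0.012],[0,0,0.0005,0,0.012],[0,0,0.0005,0,0.012],[0,0,0.0005,0,0.012],[0,0,0.0005,0,0.012],[0,0,0.0005,0,0.012],[0,0,0.0005,0,0.012],[0,0,0.0005,0,0.012],[0,0,0.0005,0,0.012],[0,0,0.0005,0,0.012]]]}}

```text
time_s: 43.02
ee_pos: [587.4, 23.7, 105.2]
ee_rot: [179.1, -1.6, 74.6]
force: [-8.3, -1.7, 27.9]
gripper_width: 22.2
```

```bash
python3 -c "
from h import *
st(); snap('scene','s18'); snap('wrist','w18')
import cv2,numpy as np
a=cv2.imread('pics/s18.png');b=cv2.imread('pics/w18.png');cv2.imwrite('pics/sw18.png',np.hstack([cv2.resize(a[150:250,230:360],(400,305)),cv2.resize(b[100:300,150:412],(400,305))]))"
```

```text
t 43.02 p [587.4  23.7 105.2] r [179.06  -1.6   74.62] f [-8.3 -1.7 27.9] w 22.2 q [ 0. 25. 99.  2. 55. 15.]
```

View pics/sw18.png

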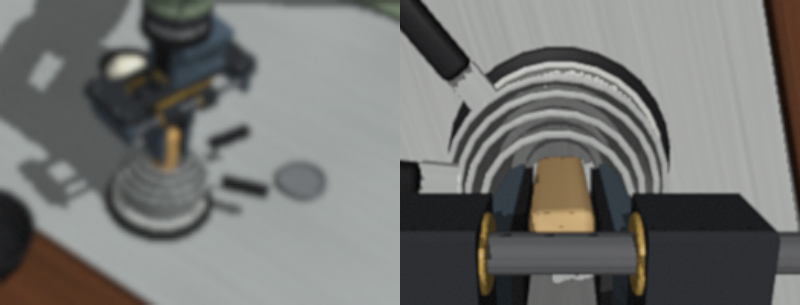

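Measured z is 105.1 against an expected 105.3 at bottom, with 28 N held for about 1 s. I'll let it rise slowly.

{"name": "jog_arm", "arguments": {"deltas": [[[0,0,-0.002,0,0.012],[0,0,-0.004,0,0.012],[0,0,-0.006,0,0.012],[0,0,-0.008,0,0.012],[0,0,-0.01,0,0.012],[0,0,-0.012,0,0.012],[0,0,-0.014,0,0.012],[0,0,-0.016,0,0.012],[0,0,-0.018,0,0.012],[0,0,-0.02,0,0.012],[0,0,-0.025,0,0.012],[0,0,-0.03,0,0.012],[0,0,-0.04,0,0.012],[0,0,-0.06,0,0.012],[0,0,-0.085,0,0.012],[0,0,-0.105,0,0.012],[0,0,-0.105,0,0.012],[0,0,-0.105,0,0.012]]]}}

```text
time_s: 44.62
ee_pos: [585.0, 21.6, 206.2]
ee_rot: [179.2, -1.6, 74.6]
force: [-1.1, -1.2, -3.0]
gripper_width: 21.9
```

```bash
python3 - <<'E'
from h import *
st(); snap('wrist','w19'); fitcirc([(30,10)],455,131,rng=8); go(454.5,131.8,210,74.6)
E
```

```text
t 44.62 p [585.   21.6 206.2] r [179.16  -1.59  74.61] f [-1.1 -1.2 -3. ] w 21.9 q [ 0. 20. 91.  1. 68. 15.]
circ [455.7 130.8] -128.9
delta [ 0.0721 -0.1537 -0.0058] turn 0.01 t 44.7 rows>= 5
```

View pics/w19.png

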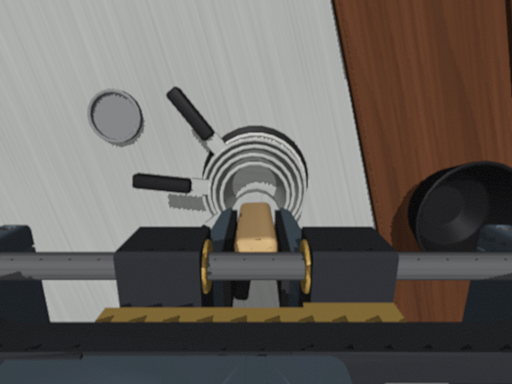

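The pans are still nested and the empty dish is at (455.7, 130.8). I'll take the tamper over it.

{"name": "jog_arm", "arguments": {"deltas": [[[0.007,-0.015,0,0,0.012],[0.016,-0.035,0,0,0.012],[0.028,-0.06,0,0,0.012],[0.04,-0.087,0,0,0.012],[0.052,-0.114,-0.003,0,0.012],[0.064,-0.138,-0.004,0,0.012],[0.0725,-0.1537,-0.004,0,0.012],[0.0725,-0.1537,-0.004,0,0.012],[0.0725,-0.1537,-0.004,0,0.012],[0.0725,-0.1537,-0.004,0,0.012]]]}}

```text
time_s: 45.55
ee_pos: [455.7, 131.9, 208.3]
ee_rot: [179.3, -1.5, 74.6]
force: [-0.3, -0.2, -1.0]
gripper_width: 21.9
```

```bash
python3 - <<'E'
from h import *
st(); go(455,131.5,90,74.6); go(455,131.5,74,74.6)
E
```

```text
t 45.55 p [455.7 131.9 208.3] r [179.35  -1.5   74.62] f [-0.3 -0.2 -1. ] w 21.9 q [ 14.  10. 105.   1.  64.  29.]
delta [-0.0037 -0.0019  0.1182] turn 0.02 t 45.5 rows>= 3
delta [-0.0041 -0.0021  0.1342] turn 0.02 t 45.5 rows>= 4
```

{"name": "jog_arm", "arguments": {"deltas": [[[-0.0005,0,0.02,0,0.012],[-0.0015,-0.001,0.045,0,0.012],[-0.0025,-0.001,0.07,0,0.012],[-0.003,-0.0015,0.095,0,0.012],[-0.0037,-0.0019,0.115,0,0.012],[-0.004,-0.002,0.122,0,0.012],[-0.004,-0.002,0.127,0,0.012],[-0.004,-0.002,0.131,0,0.012],[-0.004,-0.002,0.131,0,0.012],[-0.004,-0.002,0.131,0,0.012]]]}}

```text
time_s: 46.38
ee_pos: [455.9, 132.0, 78.7]
ee_rot: [179.2, -1.6, 74.6]
force: [-0.1, 0.3, -1.1]
gripper_width: 21.8
```

```bash
python3 - <<'E'
from h import *
st(); snap('wrist','w20')
E
```

```text
t 46.38 p [455.9 132.   78.7] r [179.22  -1.6   74.59] f [-0.1  0.3 -1.1] w 21.8 q [ 14.  18. 116.   1.  45.  28.]
```

View pics/w20.png

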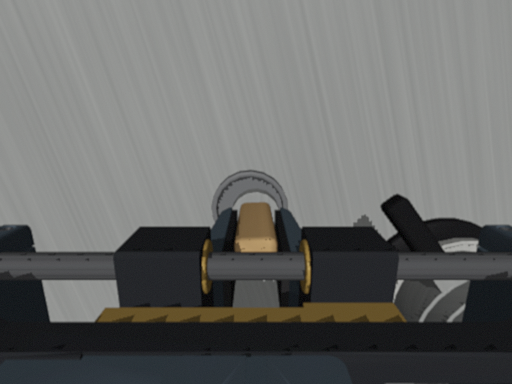

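The foot is above the dish. I'll lower about 5 mm until it touches.

{"name": "jog_arm", "arguments": {"deltas": [[[0,0,0.002,0,0.012],[0,0,0.004,0,0.012],[0,0,0.0055,0,0.012],[0,0,0.0055,0,0.012],[0,0,0.0055,0,0.012]]]}}

```text
time_s: 46.85
ee_pos: [455.4, 132.2, 73.3]
ee_rot: [179.3, -1.6, 74.6]
force: [-1.1, -0.6, 4.8]
gripper_width: 21.9
```

```bash
python3 -c "
from h import *
st()"
```

```text
t 46.85 p [455.4 132.2  73.3] r [179.25  -1.59  74.61] f [-1.1 -0.6  4.8] w 21.9 q [ 14.  18. 116.   1.  44.  28.]
```

Contact at z 73.3, the same as at the pick. I'll release, rise, and back off for the check.

{"name": "jog_arm", "arguments": {"deltas": [[[0,0,0,0,0.026],[0,0,0,0,0.034],[0,0,0,0,0.042],[0,0,0,0,0.045],[0,0,0,0,0.045],[0,0,-0.02,0,0.045],[0,0,-0.05,0,0.045],[0,0,-0.09,0,0.045],[0,0,-0.13,0,0.045],[0,0,-0.17,0,0.045],[0,0,-0.2,0,0.045],[0,0,-0.2,0,0.045],[0,0,-0.2,0,0.045],[0,0,-0.2,0,0.045]]]}}

```text
time_s: 48.02
ee_pos: [450.7, 127.3, 271.5]
ee_rot: [179.4, -1.5, 74.6]
force: [1.0, -0.0, -1.7]
gripper_width: 44.6
```

```bash
python3 - <<'E'
from h import *
st(); go(556,-42,298,68)
E
```

```text
t 48.02 p [450.7 127.3 271.5] r [179.39  -1.5   74.6 ] f [ 1.  -0.  -1.7] w 44.6 q [14.  6. 99.  1. 73. 29.]
delta [-0.1345  0.1468 -0.0285] turn 6.6 t 48.0 rows>= 5
```

{"name": "jog_arm", "arguments": {"deltas": [[[-0.025,0.03,-0.01,2,0.045],[-0.055,0.06,-0.02,4,0.045],[-0.08,0.09,-0.028,6,0.045],[-0.11,0.12,-0.028,6.6,0.045],[-0.1345,0.1468,-0.028,6.6,0.045],[-0.1345,0.1468,-0.028,6.6,0.045],[-0.1345,0.1468,-0.028,6.6,0.045],[-0.1345,0.1468,-0.028,6.6,0.045]]]}}

```text
time_s: 48.68
ee_pos: [555.7, -41.5, 296.5]
ee_rot: [179.7, -1.6, 68.0]
force: [0.3, 0.6, -0.0]
gripper_width: 44.9
```

```bash
python3 - <<'E'
from h import *
st(); fitpan('d',585,23,247,z0=43,out='fd3'); fitcirc([(30,10)],455,131,rng=8); snap('scene','s21'); snap('top','t21')
E
python3 -c "
import cv2,numpy as np
a=cv2.imread('pics/s21.png');b=cv2.imread('pics/t21.png');cv2.imwrite('pics/sw21.png',np.hstack([cv2.resize(a[150:250,230:360],(400,305)),cv2.resize(b[140:240,150:280],(400,305))]))"
```

```text
t 48.68 p [555.7 -41.5 296.5] r [179.74  -1.58  67.97] f [ 0.3  0.6 -0. ] w 44.9 q [-6. 14. 86.  1. 79. 15.]
d fit [582.3  24.1 249.2] cost -377.4
circ [454.3 130.4] -112.6
```

View pics/fd3.png

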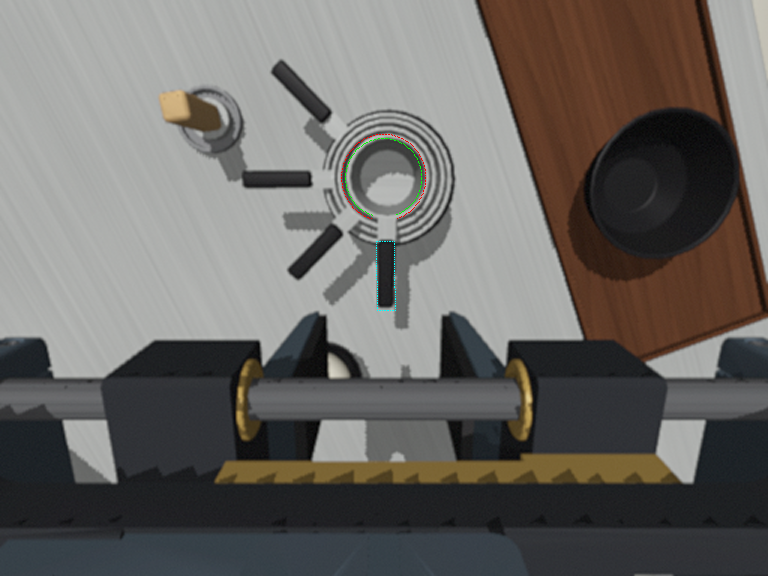

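View pics/sw21.png

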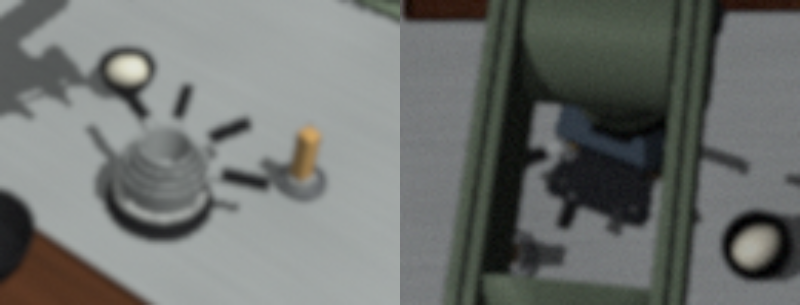

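```bash
python3 -c "
from h import *
st(); env.job_done()"
```

```text
t 48.88 p [556.  -40.6 298.3] r [179.53  -1.62  68.1 ] f [1.1 0.5 0. ] w 45.0 q [-6. 14. 86.  1. 79. 15.]
the job is handed in; nothing more can be done
```

I handed the job in at about 49 s of the 210 s allowed; the hand-in reports no verdict, so the result below rests on my own checks.

**Pans:** All four pans were there, and I nested A, B, C and D on the stacker in that order. The handles point at about 113°, 158°, 203° and 248°, measured anticlockwise from straight ahead of the robot. That puts neighbouring handle ends about 80 mm apart.

**Press:** I pressed the plate to its stop with the tamper in pan D. The force rose to 28 N while the height stayed at 105.1 mm, against 105.3 mm expected at the stop. I held it there for about 1 s, let it rise, and stood the tamper back in its dish.

**Final pictures:** The pans are concentric, level and fanned, and the plate is up. The tamper is upright in its dish, having touched down at the same height it was picked from. The bowls and bottle were never touched, and the gripper is clear.

**Where checks were weak or disagreed:**
- **Pans A, B and C after nesting:** my refits of these were unreliable because the concentric rims confuse the fit. For them I relied on the fit taken right after each placing and on the pictures.
- **Pan D:** the last fit moved 3 mm, at least partly onto neighbouring rims. The handle stayed where it was in the image.
- **Tool tilt:** I used the wrong direction on one early jog and reached the arm's limit without touching anything. It left the tool tilted about 1.7° for the rest of the run, still well inside the allowed angles.

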